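# Clear the ultrasound desk: probes, gel and pens to their trays

## Task

Tidy the desk beside the ultrasound machine after the last patient. Lay the two hand-held probes flat in the large tray with the rib across its middle, one on each side of the rib and set down gently, not dropped; stand the gel bottle upright in the small square caddy; and lay the marker and the pen flat, side by side, in the shallow pale metal tray. Leave the paper roll and the battery pack where they are.

Things in the scene. Friction and masses are not known exactly. Their poses are not given: they have to be found in the camera images.
- curved_probe_center (a point): Centre of the white handle of the cordless probe with the wide, curved dark head (about 69 mm wide, rounded front), 12 mm above its underside. The probe lies flat, 24 mm high; the straight handle is 32 mm wide and reaches 60 mm behind this point (-x) and 28 mm ahead of it; the head reaches 69 mm ahead. x runs along it towards the head, z is up. It starts flat on the desk. Mass 0.13 to 0.21 kg. Grip it across the handle (y).
- flat_probe_center (a point): Centre of the white handle of the cordless probe with the narrow, square-ended dark head (42 mm wide, straight front), 12 mm above its underside. The probe lies flat, 24 mm high; the straight handle is 32 mm wide and reaches 60 mm behind this point (-x) and 30 mm ahead of it; the head reaches 70 mm ahead. x runs along it towards the head, z is up. It starts flat on the desk. Mass 0.13 to 0.21 kg. Grip it across the handle (y).
- gel_bottle_center (a point): Centre of the round white gel bottle with a grey nozzle, standing upright: body 46 mm in diameter and 105 mm high, 132 mm with the nozzle. This point is on its axis 66 mm above its underside; z is up, yaw has no meaning. Rigid. Mass 0.15 to 0.35 kg.
- marker_center (a point): Centre of the flat-sided marker, 7.5 mm above its underside: 120 mm long, 22 mm wide, 15 mm high, white with a grey cap. x runs along it towards the cap, z is up. Lies flat on the desk; 30 g.
- pen_center (a point): Centre of the slim metal pen with a square barrel, 6 mm above its underside: 140 mm long, 12 mm wide, 12 mm high, with a small clip on top. x runs along it towards the writing tip, z is up. Lies flat on the desk; 30 g.
- probe_tray: The large grey tray for the two probes, fixed: 180 mm along x, 220 mm along y, 35 mm high, walls 5 mm, floor 5 mm thick. A rib 6 mm wide, standing 12 mm above the floor (top at 17 mm), runs along x through the middle and leaves two bays, each 170 mm by 102 mm, centred at y = +54 mm and -54 mm. Origin: centre of the underside, on the desk; z up.
- bottle_caddy: The small square grey caddy for the gel bottle, fixed: 80 mm by 80 mm outside, 70 mm by 70 mm inside, 45 mm high, floor 5 mm thick. Origin: centre of the underside, on the desk; z up.
- pen_tray: The shallow pale metal tray for marker and pen, fixed: 190 mm along x, 125 mm along y, 14 mm high, walls 5 mm, floor 5 mm thick (inside 180 mm by 115 mm, 9 mm deep); long enough for both to lie along x, side by side, for example centred at y = +28 mm and -28 mm. Origin: centre of the underside, on the desk; z up.
- paper_roll: Bystander: a loose white paper-towel roll standing on end, 110 mm in diameter, 220 mm high. Origin: centre of the underside. To be left alone.
- battery_pack: Bystander: a loose black battery pack with a grey band, 85 by 55 by 30 mm high, flat on the desk. Origin: centre of the underside. To be left alone.
Mind the look-alikes: they are no part of the job. What is shaped like the part that bears marker_center but pink or turquoise is not meant.

How it is judged:
By the outcome, as a careful person would: the job done as asked, in the order asked, and still so for the second after the job is handed in, with the robot touching nothing.
It also fails if it takes over 128 s, if anything falls off the work surface, if the arm or the gripper's body presses on something with over 40 N, if the wrist force passes 120 N, or if a joint passes its speed limit or range.

## Robot

A 6-joint arm with a two-finger parallel gripper is mounted at the origin on the work surface. World frame = base frame: x ahead of the robot, y to its left, z up, the work surface at z = 0. Lengths are in m, angles in rad, forces in N, time in s.
With the tool pointing down it reaches from about 0.425 to 0.95 m from the base axis. Payload 3.5 kg.
Tool frame: the origin (TCP) lies midway between the tips of the shut fingers; the grasp point (between the pads) lies grasp_offset behind it (grasp_offset is the distance from the TCP to the grasp point, in m); z points along the fingers, y is the direction in which the jaws open and shut (so a half turn about z gives the same grasp; the last joint's range is limited). The gripper opens to 85 mm and grips with 20 to 120 N. Pads are 22 mm wide; open, the fingers measure 114 mm over their backs; the gripper's body (76 mm by 85 mm) begins 54 mm behind the grasp point. The pads swing forward as they close: fully open they stand 13 mm farther back than shut.
Start: joints at [1.058, 0.286, 1.577, -0, 1.279, -0.15], TCP at [0.24, 0.631, 0.231] pointing down, gripper open.
Joint ranges: [-2.77, 2.77], [-0.9, 2.22], [0.21, 2.48], [-1.53, 4.67], [0.24, 2.81], [-2.84, 2.84]. Speed limits (rad/s): [2.79, 2.79, 3.14, 3.14, 3.14, 3.14].

## Interface

Orientations are given as a unit quaternion [x, y, z, w].
In Python, from plant import * gives the robot as it stands.
- The arm moves only by the tool jog_arm, never from a script. Its argument "targets" is text: rows parted by semicolons, each of 7 numbers parted by spaces: the shift along the world's x, y, z in mm, then the turn, a rotation vector about the world's x, y, z in degrees, then the gripper's target within -1 to 1 (fully open at 1, half-way at 0, shut at -1). A call has 1 to 10 rows; each row shifts and turns the pose as measured when the row begins; what a row does not reach is not made up. A row lasts 1/12 s, in which the tool goes at most 41.7 mm and 7.16 degrees, less where a joint would pass 70% of its speed; a pose out of reach is approached as far as the arm can. A call with a gripper value outside its range is refused whole. The fingers move at their own pace and stop on an object; "force" is the grip in N (left out, the last holds). Time passes only in rows, so rows that do not move let the fingers close. It gives the time, the measured TCP pose, the force and the opening at its end, in the units of the state.
- get_state(): the state, without advancing time (a new reading comes with each control period).
- read_camera(name): name is "scene" or "side" or "wrist"; returns a dict with "pixels" (400x640x3 uint8, blue, green, red), "mtx" (3x3 intrinsics, pixels), "world_from_camera" (4x4, takes a point from camera to world coordinates). Camera axes: x right, y up, looking along -z (the intrinsics and any distortion apply to the point x, -y, -z); pixel columns grow to the right and rows downward; lengths in m; the calibration is good to about 2 mm. A picture is of the moment at which its call begins. There is no depth.
- sign_off(): hands the job in, once; it reports no verdict.
Trained networks look in a picture, given as the dict that the camera call returned (one of the last four; its "shot" number tells which), for a name from the list of things; names that differ only in an ending like _2 or _b are one class to them, and where a whole thing is asked for, a point or a joint stands for the part that bears it (a point fixed in the world has none). Each returns a list of dicts, best first, with "p" (0 to 1); they miss things now and then, are a little off and sometimes report something else, mostly with a low value. They report only what shows in the picture. A call takes as long as a camera call. They do not tell look-alikes from the thing itself.
- spot_in(target, picture): "uv" ([column, row] in pixels, amid what is visible of it).
- silhouettes(target, picture): "mask" (400x640 bool, what is visible of it) and "uv" ([column, row] in pixels, amid what is visible of it).
- mark_of(target, picture): "uv" ([column, row] in pixels: a listed point, or the origin of a listed thing).
The state is a dict: "time": time; "qpos": joint angles; "dq": joint speeds; "joint_efforts": joint torques, N m; "eef_pos": TCP position; "tcp_rot": TCP orientation; "contact_force": force on the tool from outside, world axes, zero at the start; "wrist_torque": the same for the moment, N m; "opening": opening from 0.0 (shut) to 1.0 (fully open).
Only numpy, scipy, OpenCV 4.12 (cv2) and the standard library are available. Lean on these libraries where they do the work, as an engineer would, in place of code of your own. Each camera call takes 0.05 s, during which the arm holds its last target.

## Working session

There is one attempt and no reset: what is moved stays moved. The work goes in short steps, Python scripts to look and compute and a tool call to move; the robot and the scene stay as the last step left them, time stands still between calls to the robot, and variables do not carry over. Pictures are saved under pics/ and viewed, and the job is handed in when it is done.

Besides the shell and the picture viewer there is one more tool, called after ">>>" in YAML: its name, and indented under it one key for each argument. jog_arm: Moves the arm, as the interface text tells. Its arguments: {"type":"object","properties":{"targets":{"type":"string"},"force":{"type":"number"}},"required":["targets"]}

```bash
mkdir -p pics; ls; python3 - <<'E'
from plant import *
import cv2
s=get_state()
for k in s: print(k,s[k])
for n in ["scene","side","wrist"]:
    p=read_camera(n); cv2.imwrite(f"pics/{n}0.png",p["pixels"]); print(n,p["mtx"],p["world_from_camera"],p.keys())
E
```

```text
pics
time 0.0
qpos [ 1.05800067e+00  2.87183709e-01  1.57819684e+00  1.92995572e-05
  1.27858975e+00 -1.49996513e-01]
dq [ 0.00128042 -0.00072025  0.00081577  0.00027388  0.00052035 -0.00142856]
joint_efforts [ 7.52000124e-04 -4.05986989e+01 -2.92627537e+01 -1.46725638e-04
  5.94340148e-03 -7.51590683e-07]
eef_pos [0.23918957 0.63049149 0.2299244 ]
tcp_rot [ 1.80408977e-01  9.83590966e-01 -1.12113505e-03 -3.95535267e-04]
contact_force [ 0.51513191 -0.22757525  0.10998607]
wrist_torque [-0.02124921 -0.03777279  0.00981513]
opening 1.000092642051496
scene [[422.75582827   0.         320.72338657]
 [  0.         422.75582827 198.67874435]
 [  0.           0.           1.        ]] [[-0.82355428 -0.31535153  0.47149949  1.06767721]
 [ 0.56689526 -0.48644167  0.66483401  0.84617643]
 [ 0.01970058  0.81481772  0.57938241  0.81278009]
 [ 0.          0.          0.          1.        ]] dict_keys(['pixels', 'mtx', 'world_from_camera', 'shot'])
side [[363.93164016   0.         315.33961938]
 [  0.         363.93164016 198.5201045 ]
 [  0.           0.           1.        ]] [[ 0.70906659  0.5119797  -0.48487252 -0.15582828]
 [-0.70513944  0.51315402 -0.48933764 -0.62339982]
 [-0.00171665  0.68887571  0.72487744  0.99220844]
 [ 0.          0.          0.          1.        ]] dict_keys(['pixels', 'mtx', 'world_from_camera', 'shot'])
wrist [[320.66533238   0.         318.73707771]
 [  0.         320.66533238 205.26614892]
 [  0.           0.           1.        ]] [[ 0.35578372 -0.89045534 -0.28373797  0.16546629]
 [ 0.93456649  0.33838886  0.109902    0.65873199]
 [-0.00184906 -0.30427334  0.95258297  0.37215511]
 [ 0.          0.          0.          1.        ]] dict_keys(['pixels', 'mtx', 'world_from_camera', 'shot'])
```

View pics/scene0.png

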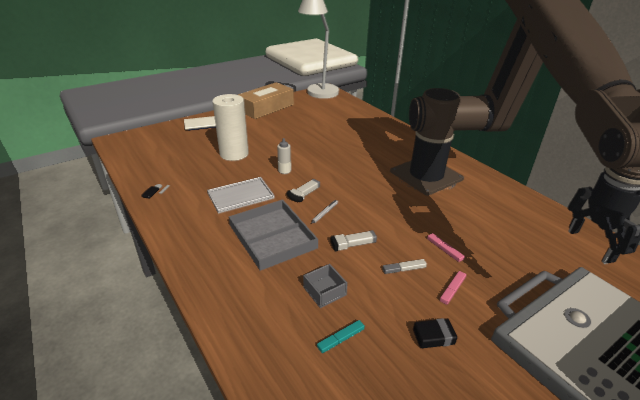

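View pics/side0.png

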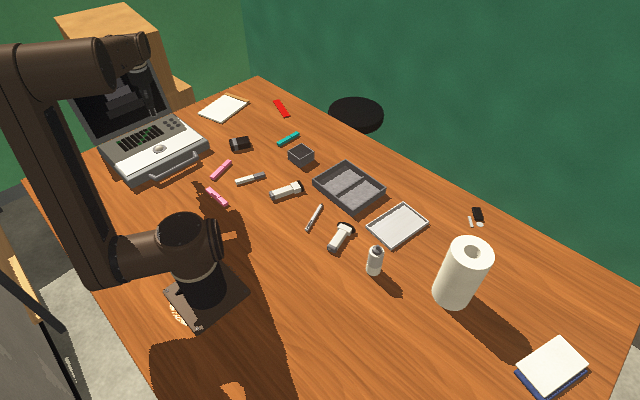

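View pics/wrist0.png

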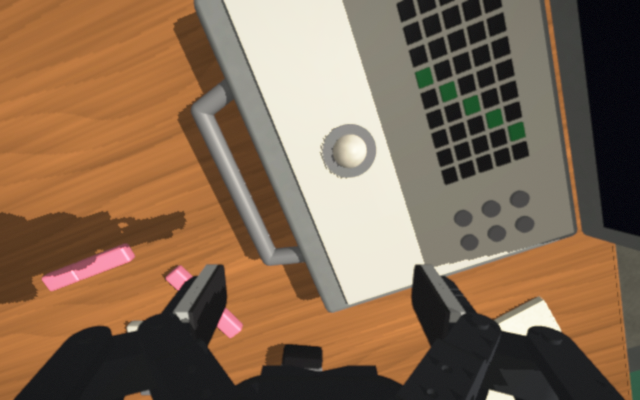

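The scene view shows the curved probe at (304,190), flat probe (355,240), bottle (284,157), white/grey-cap marker (404,267) and pen (324,211). The pen tray is at (240,194), probe tray (272,232) and caddy (325,285). The pink bars at (446,247) and (453,287), the turquoise one (341,336) and a red one in the side view (281,108) are look-alikes.

```bash
cat > h.py <<'E'
from plant import *
import numpy as np, cv2
from scipy.optimize import minimize
def proj(P,pic):
    T=np.linalg.inv(pic["world_from_camera"]); c=np.asarray(P)@T[:3,:3].T+T[:3,3]
    c=c*[1,-1,-1]; q=c@pic["mtx"].T; return q[:,:2]/q[:,2:]
def ray(uv,z,pic):
    d=np.linalg.inv(pic["mtx"])@[uv[0],uv[1],1]; d=d*[1,-1,-1]
    W=pic["world_from_camera"]; d=W[:3,:3]@d; o=W[:3,3]; return o+d*(z-o[2])/d[2]
def box(x0,x1,y0,y1,z0,z1): return np.array([[x,y,z] for x in(x0,x1) for y in(y0,y1) for z in(z0,z1)])
def cyl(r,z0,z1):
    a=np.linspace(0,2*np.pi,32)[:-1]; return np.array([[r*np.cos(t),r*np.sin(t),z] for t in a for z in(z0,z1)])
# z measured from underside
curv=[box(-.06,.028,-.016,.016,0,.024)]
a=np.linspace(-1,1,15); 
front=np.array([[.050+.019*np.sqrt(1-t*t) ,.0345*t,z] for t in a for z in(0,.024)]+[[.028,y,z] for y in(-.016,.016) for z in (0,.024)]); curv.append(front)
flat=[box(-.06,.03,-.016,.016,0,.024),box(.03,.07,-.021,.021,0,.024)]
M=dict(curved_probe_center=curv,flat_probe_center=flat,gel_bottle_center=[cyl(.023,0,.105),cyl(.008,.105,.132)],
 marker_center=[box(-.06,.06,-.011,.011,0,.015)],pen_center=[box(-.07,.07,-.006,.006,0,.012)],
 probe_tray=[box(-.09,.09,-.11,.11,0,.035)],bottle_caddy=[box(-.04,.04,-.04,.04,0,.045)],pen_tray=[box(-.095,.095,-.0625,.0625,0,.014)],
 battery_pack=[box(-.0425,.0425,-.0275,.0275,0,.03)],paper_roll=[cyl(.055,0,.22)])
def place(parts,p,z=0):
    c,s=np.cos(p[2]),np.sin(p[2]); R=np.array([[c,-s,0],[s,c,0],[0,0,1]])
    return [q@R.T+[p[0],p[1],z] for q in parts]
def render(parts,p,pic,z=0,S=4):
    m=np.zeros((400*S//2,640*S//2),np.uint8) if 0 else np.zeros((400*S,640*S),np.uint8)
    for q in place(parts,p,z):
        h=cv2.convexHull(((proj(q,pic)+.5)*S-.5).astype(np.float32)); cv2.fillConvexPoly(m,np.round(h*16).astype(np.int32),1,shift=4)
    return cv2.resize(m.astype(np.float32),(640,400),interpolation=cv2.INTER_AREA)
def fit(name,views,p0,z=0,parts=None):
    parts=parts or M[name]
    def cost(p):
        c=0
        for pic,m in views:
            ys,xs=np.where(m); 
            r=render(parts,p,pic,z); i=np.minimum(r,m).sum(); u=np.maximum(r,m).sum(); c+=1-i/u
        return c/len(views)
    best=None
    for dy in ([0] if 'bottle_c' in name and 'gel' in name or name=='paper_roll' else p0[2]):
        x0=[p0[0],p0[1],dy]
        r=minimize(cost,x0,method="Nelder-Mead",options=dict(initial_simplex=[x0,[x0[0]+.01,x0[1],dy],[x0[0],x0[1]+.01,dy],[x0[0],x0[1],dy+.15]],maxiter=70,xatol=2e-4,fatol=1e-4))
        if best is None or r.fun<best.fun: best=r
    return best
E
cat > m1.py <<'E'
from h import *
import pickle
pics={n:read_camera(n) for n in("scene","side")}
out={}
vis={n:pics[n]["pixels"].copy() for n in pics}
for name in M:
    D={n:silhouettes(name,pics[n]) for n in pics}; K={n:mark_of(name,pics[n]) for n in pics}
    print(name,{n:[(np.round(d["uv"]),round(d["p"],2),int(d["mask"].sum())) for d in D[n][:4]] for n in D},{n:[np.round(d["uv"]) for d in K[n][:1]] for n in K})
    out[name]=(D,K)
pickle.dump((pics,out),open("m1.pkl","wb"))
E
python3 m1.py
```

```text
curved_probe_center {'scene': [(array([302., 192.]), 0.78, 421)], 'side': [(array([340., 238.]), 0.95, 419), (array([348., 188.]), 0.5, 2438)]} {'scene': [array([306., 190.])], 'side': [array([338., 236.])]}
flat_probe_center {'scene': [], 'side': [(array([348., 188.]), 0.59, 2350), (array([287., 191.]), 0.54, 373), (array([311., 223.]), 0.19, 60)]} {'scene': [array([354., 240.])], 'side': [array([282., 191.])]}
gel_bottle_center {'scene': [(array([282., 157.]), 0.96, 384)], 'side': [(array([373., 259.]), 0.9, 437)]} {'scene': [array([283., 156.])], 'side': [array([377., 260.])]}
marker_center {'scene': [(array([445., 247.]), 0.69, 344), (array([341., 335.]), 0.6, 576), (array([452., 285.]), 0.57, 351)], 'side': [(array([288., 139.]), 0.67, 147), (array([222., 170.]), 0.64, 118), (array([249., 178.]), 0.56, 158), (array([215., 197.]), 0.5, 155)]} {'scene': [array([343., 335.])], 'side': [array([248., 180.])]}
pen_center {'scene': [(array([321., 212.]), 0.48, 63)], 'side': [(array([314., 219.]), 0.5, 93), (array([248., 179.]), 0.41, 181), (array([394., 224.]), 0.19, 1654)]} {'scene': 
[... 223 characters left out ...]
, 'side': [array([348., 188.])]}
bottle_caddy {'scene': [(array([324., 289.]), 0.68, 1329)], 'side': [(array([300., 149.]), 0.61, 455)]} {'scene': [array([324., 293.])], 'side': [array([301., 153.])]}
pen_tray {'scene': [(array([237., 194.]), 0.78, 1389)], 'side': [(array([398., 226.]), 0.86, 1656)]} {'scene': [array([238., 197.])], 'side': [array([395., 222.])]}
battery_pack {'scene': [(array([436., 331.]), 0.85, 1032)], 'side': [(array([240., 145.]), 0.62, 251)]} {'scene': [array([435., 337.])], 'side': [array([243., 149.])]}
paper_roll {'scene': [(array([233., 126.]), 0.71, 1933)], 'side': [(array([463., 270.]), 0.87, 3042)]} {'scene': [array([232., 153.])], 'side': [array([451., 291.])]}
```

```bash
cat > f1.py <<'E'
from h import *
import pickle
pics,out=pickle.load(open("m1.pkl","rb"))
E={'curved_probe_center':((304,190),(340,238)),'flat_probe_center':((355,240),(287,191)),'gel_bottle_center':((283,157),(375,260)),'marker_center':((404,267),(250,179)),'pen_center':((324,211),(314,218)),'probe_tray':((272,233),(349,187)),'bottle_caddy':((325,285),(300,150)),'pen_tray':((240,194),(398,225)),'battery_pack':((436,331),(240,145)),'paper_roll':((232,126),(463,270))}
res={}
for name in M:
    vs=[];p0=None
    zc=max(q[:,2].max() for q in M[name])/2
    cand=[]
    for n,e in zip(("scene","side"),E[name]):
        cand.append(ray(e,zc,pics[n]))
        ds=[d for d in out[name][0][n] if np.hypot(*(np.array(d["uv"])-e))<8]
        if ds: vs.append((pics[n],ds[0]["mask"].astype(np.float32)))
    p=np.mean(cand,0)
    r=fit(name,vs,(p[0],p[1],np.arange(8)*np.pi/4 if 'probe_c' in name else np.arange(4)*np.pi/4)) if vs else None
    print(name,np.round(cand,3)[:,:2].tolist(),len(vs), None if r is None else (np.round(r.x,4),round(r.fun,3)))
    res[name]=r.x if r is not None else None
pickle.dump(res,open("f1.pkl","wb"))
for n in pics:
    im=cv2.resize(pics[n]["pixels"],None,fx=4,fy=4,interpolation=cv2.INTER_CUBIC)
    for name in M:
        if res[name] is None: continue
        for q in place(M[name],res[name]):
            h=cv2.convexHull(((proj(q,pics[n])+.5)*4-.5).astype(np.float32)); cv2.polylines(im,[np.round(h).astype(np.int32)],True,(0,255,0),1)
    c=(180,120,200,150) if n=="scene" else (260,130,190,150)
    cv2.imwrite(f"pics/fit_{n}.png",im[c[1]*4:(c[1]+c[3])*4,c[0]*4:(c[0]+c[2])*4])
    c=(290,225,190,140) if n=="scene" else (190,95,190,150)
    cv2.imwrite(f"pics/fit2_{n}.png",im[c[1]*4:(c[1]+c[3])*4,c[0]*4:(c[0]+c[2])*4])
E
python3 f1.py
```

```text
curved_probe_center [[0.435, -0.145], [0.429, -0.15]] 2 (array([ 0.4273, -0.1467,  6.5717]), np.float64(0.124))
flat_probe_center [[0.45, 0.15], [0.452, 0.142]] 1 (array([0.4461, 0.1481, 5.9886]), np.float64(0.081))
gel_bottle_center [[0.428, -0.292], [0.411, -0.307]] 2 (array([ 0.4181, -0.3028,  0.2257]), np.float64(0.114))
marker_center [[0.404, 0.306], [0.396, 0.298]] 1 (array([0.4017, 0.305 , 2.7437]), np.float64(0.255))
pen_center [[0.441, -0.019], [0.433, -0.022]] 2 (array([ 0.4405, -0.0146,  0.3801]), np.float64(0.525))
probe_tray [[0.637, -0.002], [0.63, -0.013]] 2 (array([ 0.6339, -0.0062, -0.0552]), np.float64(0.023))
bottle_caddy [[0.627, 0.253], [0.646, 0.277]] 2 (array([0.6281, 0.2512, 1.5268]), np.float64(0.041))
pen_tray [[0.622, -0.246], [0.618, -0.253]] 2 (array([ 0.6195, -0.2477,  3.0234]), np.float64(0.05))
battery_pack [[0.493, 0.502], [0.492, 0.491]] 2 (array([ 0.4994,  0.5031, -0.4725]), np.float64(0.121))
paper_roll [[0.508, -0.529], [0.533, -0.518]] 2 (array([ 0.5177, -0.5196,  0.0815]), np.float64(0.038))
```

View pics/fit_scene.png

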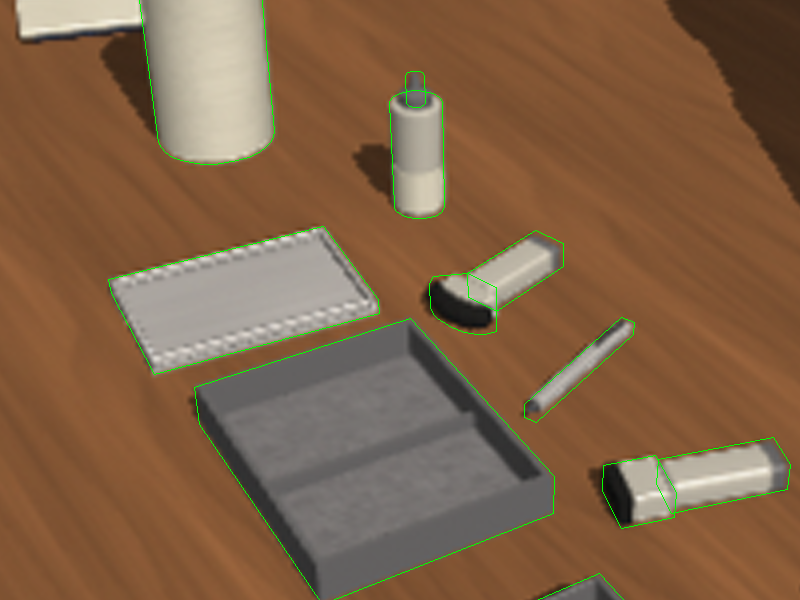

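View pics/fit_side.png

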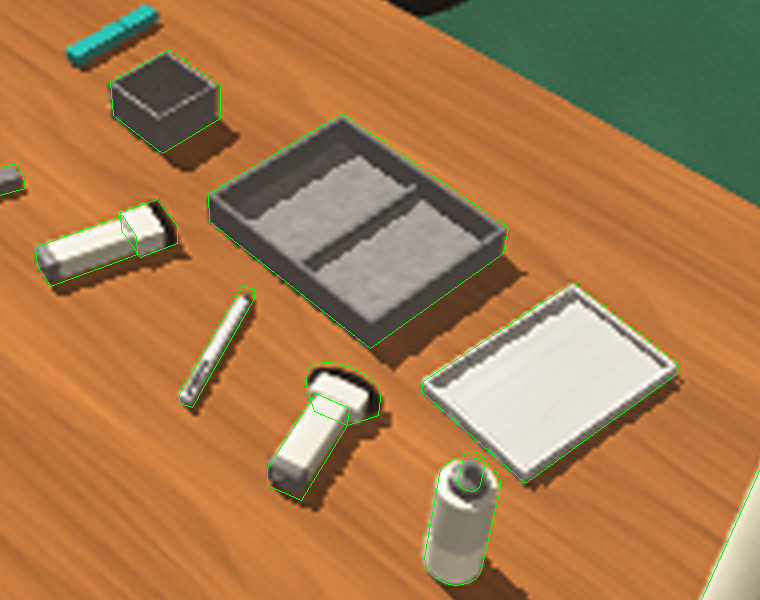

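View pics/fit2_scene.png

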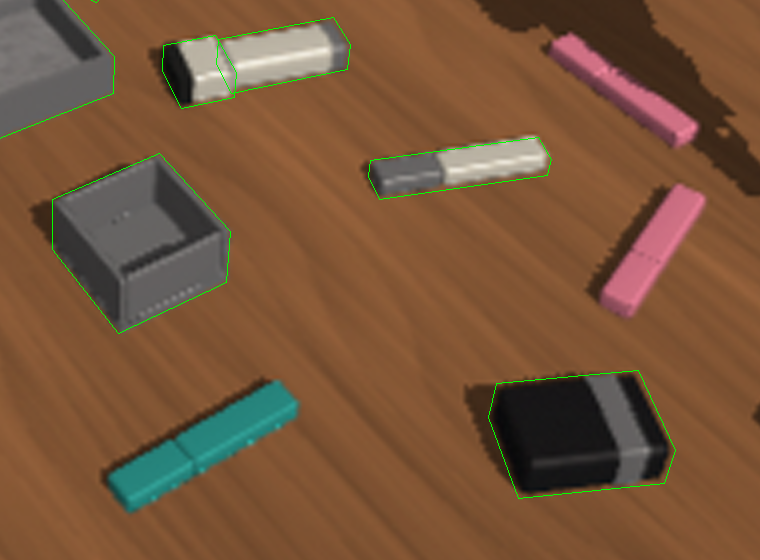

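View pics/fit2_side.png

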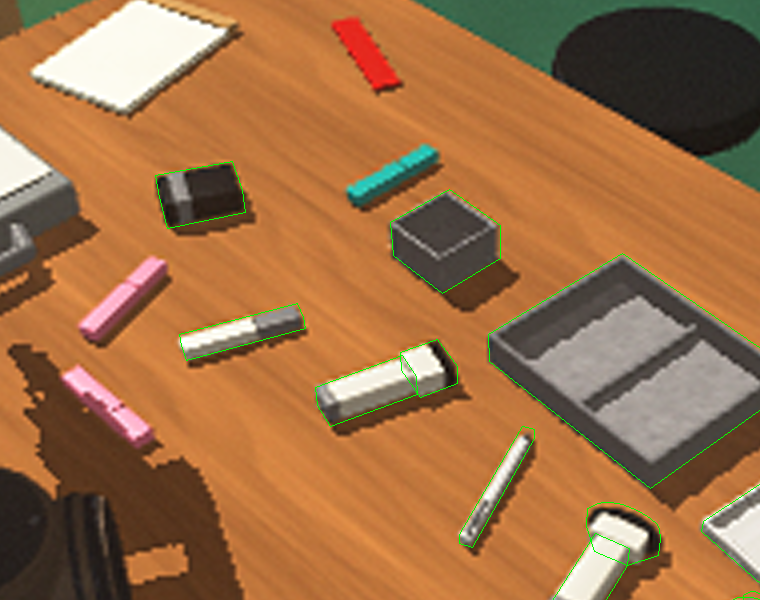

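The fits overlay well in both views. The marker candidates in the scene view are white with grey cap (404,267), pink (446,247) and (453,287), and turquoise (341,336). Only the first is white with a grey cap, as the enlarged crop confirms, so that is the one I use.

```bash
python3 - <<'E'
import plant
print([ (k,getattr(plant,k)) for k in dir(plant) if not k.startswith('_') and not callable(getattr(plant,k))][:30])
E
cat > go.py <<'E'
# usage: go.py x y z jawdeg  -> remaining shift (mm) and yaw turn
from h import *
import sys
s=get_state(); p=np.array(s["eef_pos"]); from scipy.spatial.transform import Rotation as R
r=R.from_quat(s["tcp_rot"]); y=r.apply([0,1,0]); z=r.apply([0,0,1]); jaw=np.degrees(np.arctan2(y[1],y[0]))
print("t",round(s["time"],2),"p",np.round(p*1000,1),"jaw",round(jaw,1),"zax",np.round(z,3),"q1,q6",np.round(s["qpos"][[0,5]] if hasattr(s["qpos"],'shape') else s["qpos"],2),"open",round(s["opening"],3),"F",np.round(s["contact_force"],1))
if len(sys.argv)>4:
    t=list(map(float,sys.argv[1:5])); d=np.array(t[:3])-p*1000
    tilt=np.degrees(np.cross(z,[0,0,-1])); print("shift",np.round(d,1),"turn",round((t[3]-jaw+180)%360-180,1),"tilt fix",np.round(tilt,1))
E
python3 go.py 427 -147 200 -73.5
```

```text
[('grasp_offset', 0.0187)]
t 2.25 p [239.5 631.1 231.3] jaw 69.2 zax [ 0. -0. -1.] q1,q6 [ 1.06 -0.15] open 1.005 F [ 0.8 -0.4  0.8]
shift [ 187.5 -778.1  -31.3] turn -142.7 tilt fix [0. 0. 0.]
```

>>> jog_arm:
  targets: "24 -33 0 0 0 -7 1;24 -33 0 0 0 -7 1;24 -33 0 0 0 -7 1;24 -33 0 0 0 -7 1;24 -33 0 0 0 -7 1;24 -33 0 0 0 -7 1;24 -33 0 0 0 -7 1;24 -33 0 0 0 -7 1;24 -33 0 0 0 -7 1;24 -33 0 0 0 -7 1"
  force: 30

```text
time: 3.08
eef_pos: [0.4782, 0.2964, 0.2324]
tcp_rot: [0.721, 0.693, 0.003, 0.001]
contact_force: [0.7, 0.3, 0.4]
opening: 0.996
```

```bash
python3 go.py 427 -147 120 -73.5
```

```text
t 3.08 p [478.2 296.4 232.4] jaw -2.2 zax [ 0.006  0.003 -1.   ] q1,q6 [0.37 0.41] open 0.996 F [0.7 0.3 0.4]
shift [ -51.2 -443.4 -112.4] turn -71.3 tilt fix [-0.2  0.4  0. ]
```

>>> jog_arm:
  targets: "-4 -40 0 0 0 -7 1;-4 -40 0 0 0 -7 1;-4 -40 0 0 0 -7 1;-4 -40 0 0 0 -7 1;-4 -40 -5 0 0 -7 1;-4 -40 -10 0 0 -7 1;-4 -40 -10 0 0 -7 1;-4 -40 -10 0 0 -7 1;-4 -40 -10 0 0 -7 1;-5 -40 -10 0 0 -7 1"

```text
time: 3.92
eef_pos: [0.4414, -0.1136, 0.1838]
tcp_rot: [0.99, 0.141, 0.009, 0.01]
contact_force: [1.1, -0.6, 0.6]
opening: 1.0
```

```bash
python3 go.py 427 -147 60 -73.5
```

```text
t 3.92 p [ 441.4 -113.6  183.8] jaw -73.8 zax [ 0.02  -0.017 -1.   ] q1,q6 [-0.47  0.82] open 1.0 F [ 1.1 -0.6  0.6]
shift [ -14.4  -33.4 -123.8] turn 0.3 tilt fix [1.  1.2 0. ]
```

>>> jog_arm:
  targets: "-7 -17 -36 0.5 0.6 0 1;-7 -17 -36 0.5 0.6 0 1;0 0 -28 0 0 0 1;0 0 0 0 0 0 1;0 0 0 0 0 0 1"

```text
time: 4.33
eef_pos: [0.4265, -0.1583, 0.0835]
tcp_rot: [0.991, 0.132, 0.002, 0.003]
contact_force: [-0.2, 0.2, 0.6]
opening: 0.998
```

```bash
python3 go.py 427 -147 4 -73.5; python3 - <<'E'
from h import *
p=read_camera("wrist"); cv2.imwrite("pics/w1.png",p["pixels"])
E
```

```text
t 4.33 p [ 426.5 -158.3   83.5] jaw -74.8 zax [ 0.006 -0.005 -1.   ] q1,q6 [-0.58  0.73] open 0.998 F [-0.2  0.2  0.6]
shift [  0.5  11.3 -79.5] turn 1.3 tilt fix [0.3 0.3 0. ]
```

View pics/w1.png

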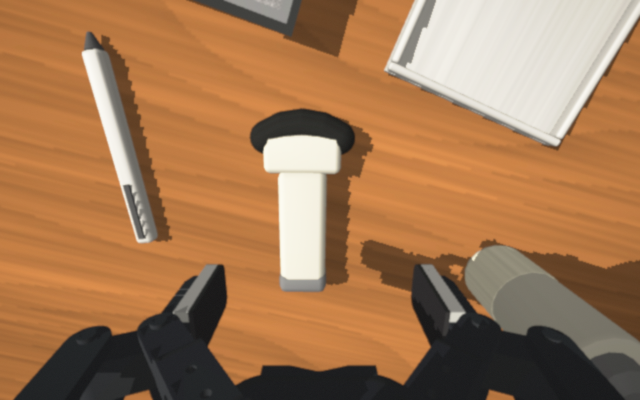

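>>> jog_arm:
  targets: "0 11 -20 0 0 1 1;0 0 -20 0 0 0 1;0 0 -20 0 0 0 1;0 0 0 0 0 0 1;0 0 0 0 0 0 1"

```text
time: 4.8
eef_pos: [0.4353, -0.1478, 0.0336]
tcp_rot: [0.989, 0.145, 0.011, 0.009]
contact_force: [0.4, -0.4, -0.2]
opening: 1.002
```

```bash
python3 go.py 427 -147 4 -73.5
```

```text
t 4.8 p [ 435.3 -147.8   33.6] jaw -73.4 zax [ 0.024 -0.015 -1.   ] q1,q6 [-0.55  0.73] open 1.002 F [ 0.4 -0.4 -0.2]
shift [ -8.3   0.8 -29.6] turn -0.1 tilt fix [0.9 1.4 0. ]
```

```bash
python3 -c "
from plant import *
print(get_state()['qpos'],get_state()['dq'])"
```

```text
[-5.48264039e-01  6.97363201e-02  2.23660318e+00 -8.49130374e-04
  8.07175627e-01  7.32430180e-01] [ 0.0196779  -0.00270429  0.00291527  0.00258203  0.0117624   0.00189399]
```

>>> jog_arm:
  targets: "-8 1 -15 0.9 1.4 0 1;-2 0 -12 0 0 0 1;0 0 0 0 0 0 1"

```text
time: 5.05
eef_pos: [0.4308, -0.1483, 0.0136]
tcp_rot: [0.989, 0.147, 0.004, 0.004]
contact_force: [-0.7, -0.5, 0.2]
opening: 1.003
```

```bash
python3 go.py 427 -147 4 -73.5
```

```text
t 5.05 p [ 430.8 -148.3   13.6] jaw -73.1 zax [ 0.01  -0.006 -1.   ] q1,q6 [-0.55  0.72] open 1.003 F [-0.7 -0.5  0.2]
shift [-3.8  1.3 -9.6] turn -0.4 tilt fix [0.3 0.6 0. ]
```

>>> jog_arm:
  targets: "-3 1 -10 0.3 0.6 0 1;0 0 0 0 0 0 -1;0 0 0 0 0 0 -1;0 0 0 0 0 0 -1;0 0 0 0 0 0 -1;0 0 0 0 0 0 -1;0 0 0 0 0 0 -1;0 0 0 0 0 0 -1;0 0 0 0 0 0 -1"
  force: 40

```text
time: 5.8
eef_pos: [0.4328, -0.1492, 0.0101]
tcp_rot: [0.989, 0.147, 0.004, 0.004]
contact_force: [0.6, 0.3, 1.1]
opening: 0.366
```

```bash
python3 go.py 427 -147 4 -73.5
```

```text
t 5.8 p [ 432.8 -149.2   10.1] jaw -73.0 zax [ 0.009 -0.006 -1.   ] q1,q6 [-0.55  0.72] open 0.366 F [0.6 0.3 1.1]
shift [-5.8  2.2 -6.1] turn -0.5 tilt fix [0.4 0.5 0. ]
```

>>> jog_arm:
  targets: "0 0 0 0 0 0 0.1;0 0 0 0 0 0 0.1;-2 2 -7 0.4 0.5 0 0.1;0 0 -3 0 0 0 0.1;0 0 0 0 0 0 -1;0 0 0 0 0 0 -1;0 0 0 0 0 0 -1;0 0 0 0 0 0 -1;0 0 0 0 0 0 -1"
  force: 40

```text
time: 6.55
eef_pos: [0.4314, -0.1477, -0.0002]
tcp_rot: [0.989, 0.147, -0.0, -0.0]
contact_force: [-1.4, 0.6, 1.4]
opening: 0.369
```

```bash
python3 go.py 427 -147 4 -73.5
```

```text
t 6.55 p [ 4.314e+02 -1.477e+02 -2.000e-01] jaw -73.0 zax [-0.     0.001 -1.   ] q1,q6 [-0.55  0.72] open 0.369 F [-1.4  0.6  1.4]
shift [-4.4  0.7  4.2] turn -0.5 tilt fix [-0. -0. -0.]
```

>>> jog_arm:
  targets: "0 0 10 0 0 0 -1;0 0 20 0 0 0 -1;0 0 25 0 0 0 -1;10 4 25 0 0 0 -1;20 8 5 0 0 -3 -1;25 9 0 0 0 -3 -1;25 10 0 0 0 -3 -1;25 10 0 0 0 -3 -1;25 10 0 0 0 -3 -1"

```text
time: 7.3
eef_pos: [0.5572, -0.0923, 0.089]
tcp_rot: [1.0, 0.009, -0.004, -0.005]
contact_force: [1.0, -0.9, -1.7]
opening: 0.367
```

```bash
python3 go.py 630 -60 50 -93.2
```

```text
t 7.3 p [557.2 -92.3  89. ] jaw -89.0 zax [-0.007  0.009 -1.   ] q1,q6 [-0.35  1.2 ] open 0.367 F [ 1.  -0.9 -1.7]
shift [ 72.8  32.3 -39. ] turn -4.2 tilt fix [-0.5 -0.4 -0. ]
```

>>> jog_arm:
  targets: "24 10 0 -0.5 -0.4 -2 -1;24 10 0 0 0 -2 -1;15 7 -10 0 0 0 -1;5 2 -15 0 0 0 -1;0 0 -10 0 0 0 -1;0 0 0 0 0 0 -1"

```text
time: 7.8
eef_pos: [0.6321, -0.0584, 0.0548]
tcp_rot: [1.0, -0.027, 0.002, -0.0]
contact_force: [-0.5, 0.6, -2.9]
opening: 0.368
```

```bash
python3 go.py 630 -60 6 -93.2; python3 - <<'E'
from h import *
p=read_camera("wrist"); cv2.imwrite("pics/w2.png",p["pixels"])
E
```

```text
t 7.8 p [632.1 -58.4  54.8] jaw -93.1 zax [ 0.004  0.    -1.   ] q1,q6 [-0.25  1.37] open 0.368 F [-0.5  0.6 -2.9]
shift [ -2.1  -1.6 -48.8] turn -0.1 tilt fix [-0.   0.2  0. ]
```

View pics/w2.png

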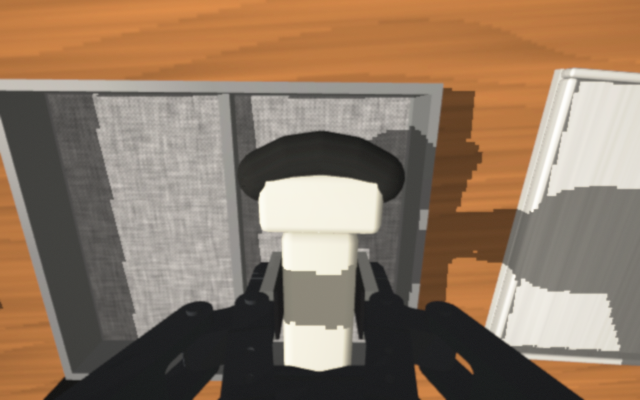

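The probe is held level and sits centred over the right-hand bay (rib at column ~232, wall at ~425), so I lower it.

>>> jog_arm:
  targets: "-2 -1 -15 0 0 0 -1;0 0 -12 0 0 0 -1;0 0 -8 0 0 0 -1;0 0 -4 0 0 0 -1;0 0 0 0 0 0 -1;0 0 0 0 0 0 -1"

```text
time: 8.35
eef_pos: [0.6283, -0.0613, 0.017]
tcp_rot: [1.0, -0.028, 0.002, 0.0]
contact_force: [-0.0, -0.4, -1.8]
opening: 0.37
```

```bash
python3 go.py 630 -60 5 -93.2
```

```text
t 8.35 p [628.3 -61.3  17. ] jaw -93.2 zax [ 0.005 -0.    -1.   ] q1,q6 [-0.26  1.37] open 0.37 F [-0.  -0.4 -1.8]
shift [  1.7   1.3 -12. ] turn 0.0 tilt fix [0.  0.3 0. ]
```

>>> jog_arm:
  targets: "1 1 -6 0 0.3 0 -1;0 0 -3 0 0 0 -1;0 0 -2 0 0 0 -1;0 0 -1 0 0 0 -1;0 0 0 0 0 0 -1"

```text
time: 8.77
eef_pos: [0.631, -0.0608, 0.006]
tcp_rot: [1.0, -0.028, 0.001, 0.001]
contact_force: [1.1, 0.6, -2.3]
opening: 0.369
```

```bash
python3 go.py 630 -60 5 -93.2
```

```text
t 8.77 p [631.  -60.8   6. ] jaw -93.2 zax [ 0.003 -0.001 -1.   ] q1,q6 [-0.26  1.37] open 0.369 F [ 1.1  0.6 -2.3]
shift [-1.   0.8 -1. ] turn 0.0 tilt fix [0.1 0.1 0. ]
```

>>> jog_arm:
  targets: "0 0 -1 0 0 0 -1;0 0 -1 0 0 0 -1;0 0 0 0 0 0 -1"

```text
time: 9.02
eef_pos: [0.6315, -0.0608, 0.0052]
tcp_rot: [1.0, -0.028, 0.001, 0.001]
contact_force: [0.4, -1.0, -0.6]
opening: 0.366
```

>>> jog_arm:
  targets: "0 0 0 0 0 0 -0.1;0 0 0 0 0 0 0;0 0 0 0 0 0 0.05;0 0 2 0 0 0 0.05;0 0 10 0 0 0 0.05;0 0 25 0 0 0 0.05;0 0 35 0 0 0 0.05;0 0 35 0 0 0 0.05;0 10 30 0 0 0 1"

```text
time: 9.77
eef_pos: [0.6264, -0.0508, 0.1415]
tcp_rot: [1.0, -0.029, -0.005, -0.001]
contact_force: [1.0, -0.8, -0.2]
opening: 0.651
```

```bash
python3 go.py 446 148 60 -106.9; python3 - <<'E'
from h import *
p=read_camera("wrist"); cv2.imwrite("pics/w3.png",p["pixels"])
E
```

```text
t 9.77 p [626.4 -50.8 141.5] jaw -93.3 zax [-0.01   0.002 -1.   ] q1,q6 [-0.24  1.39] open 0.651 F [ 1.  -0.8 -0.2]
shift [-180.4  198.8  -81.5] turn -13.6 tilt fix [-0.1 -0.6 -0. ]
```

View pics/w3.png

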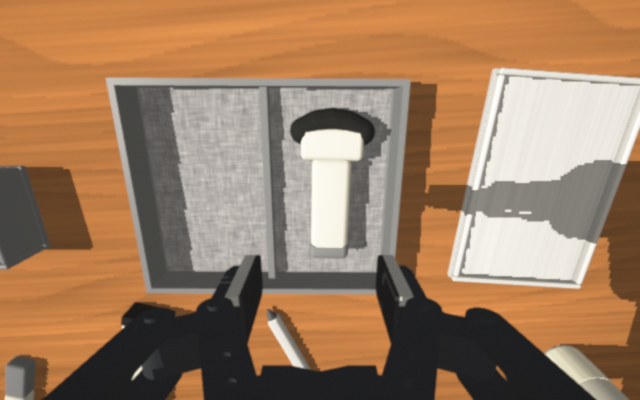

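The curved probe lies flat in the right bay (335,190). Next is the flat probe.

>>> jog_arm:
  targets: "-20 25 5 0 0 0 1;-26 29 0 0 0 -2 1;-26 29 0 0 0 -2 1;-26 29 0 0 0 -2 1;-26 29 0 0 0 -2 1;-26 29 0 0 0 -2 1;-22 22 -20 0 0 -2 1;-8 7 -20 0 0 -1 1;0 0 -10 0 0 0 1;0 0 0 0 0 0 1"

```text
time: 10.65
eef_pos: [0.4497, 0.1556, 0.1217]
tcp_rot: [0.989, -0.147, 0.018, 0.0]
contact_force: [-0.6, 0.4, 0.3]
opening: 1.0
```

```bash
python3 go.py 446 148 40 -106.9; python3 - <<'E'
from h import *
p=read_camera("wrist"); cv2.imwrite("pics/w4.png",p["pixels"])
E
```

```text
t 10.65 p [449.7 155.6 121.7] jaw -106.9 zax [ 0.036 -0.006 -0.999] q1,q6 [0.13 2.  ] open 1.0 F [-0.6  0.4  0.3]
shift [ -3.7  -7.6 -81.7] turn 0.0 tilt fix [0.4 2.1 0. ]
```

View pics/w4.png

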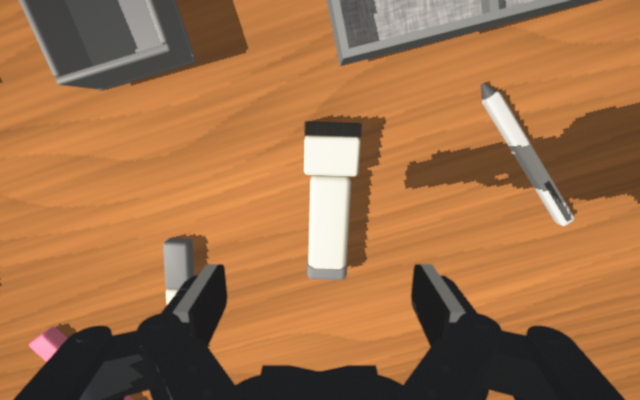

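>>> jog_arm:
  targets: "-3 -7 -30 0.4 2.1 0 1;0 0 -30 0 0 0 1;0 0 -25 0 0 0 1;0 0 0 0 0 0 1"

```text
time: 11.03
eef_pos: [0.4574, 0.1458, 0.0428]
tcp_rot: [0.989, -0.149, 0.008, -0.002]
contact_force: [-0.6, 0.2, -0.3]
opening: 1.001
```

```bash
python3 go.py 448 148 1 -106.9
```

```text
t 11.03 p [457.4 145.8  42.8] jaw -107.1 zax [ 0.016  0.002 -1.   ] q1,q6 [0.1  1.97] open 1.001 F [-0.6  0.2 -0.3]
shift [ -9.4   2.2 -41.8] turn 0.2 tilt fix [-0.1  0.9  0. ]
```

>>> jog_arm:
  targets: "-9 2 -14 0 0.9 0 1;-3 0 -12 0 0 0 1;-2 0 -8 0 0 0 1;0 0 0 0 0 0 1"

```text
time: 11.37
eef_pos: [0.4488, 0.146, 0.0115]
tcp_rot: [0.989, -0.151, 0.003, -0.002]
contact_force: [-0.6, -0.1, 0.2]
opening: 1.002
```

```bash
python3 go.py 448 148 1 -106.9
```

```text
t 11.37 p [448.8 146.   11.5] jaw -107.3 zax [ 0.006  0.003 -1.   ] q1,q6 [0.1  1.97] open 1.002 F [-0.6 -0.1  0.2]
shift [ -0.8   2.  -10.5] turn 0.4 tilt fix [-0.2  0.4  0. ]
```

>>> jog_arm:
  targets: "-1 2 -8 0 0.4 0.4 0.3;0 0 -3 0 0 0 0;0 0 0 0 0 0 -1;0 0 0 0 0 0 -1;0 0 0 0 0 0 -1;0 0 0 0 0 0 -1;0 0 0 0 0 0 -1;0 0 0 0 0 0 -1"

```text
time: 12.03
eef_pos: [0.4512, 0.1486, 0.0032]
tcp_rot: [0.989, -0.147, 0.002, -0.002]
contact_force: [-0.2, 0.2, -2.4]
opening: 0.368
```

```bash
python3 go.py 448 148 1 -106.9
```

```text
t 12.03 p [451.2 148.6   3.2] jaw -106.9 zax [ 0.005  0.004 -1.   ] q1,q6 [0.1  1.96] open 0.368 F [-0.2  0.2 -2.4]
shift [-3.2 -0.6 -2.2] turn -0.0 tilt fix [-0.2  0.3  0. ]
```

>>> jog_arm:
  targets: "0 0 10 0 0 0 -1;0 0 20 0 0 0 -1;0 0 25 0 0 2 -1;10 -5 25 0 0 2 -1;20 -11 5 0 0 2 -1;25 -14 0 0 0 2 -1;28 -14 0 0 0 2 -1;28 -14 0 0 0 2 -1;25 -14 0 0 0 1 -1;0 0 0 0 0 0 -1"

```text
time: 12.87
eef_pos: [0.5872, 0.0738, 0.097]
tcp_rot: [1.0, -0.026, 0.001, -0.0]
contact_force: [-0.8, 0.1, -1.0]
opening: 0.367
```

```bash
python3 go.py 637 48 55 -93.2
```

```text
t 12.87 p [587.2  73.8  97. ] jaw -93.0 zax [ 0.002 -0.    -1.   ] q1,q6 [-0.05  1.58] open 0.367 F [-0.8  0.1 -1. ]
shift [ 49.8 -25.8 -42. ] turn -0.2 tilt fix [0.  0.1 0. ]
```

>>> jog_arm:
  targets: "25 -13 0 0 0 0 -1;20 -11 -10 0 0 0 -1;3 -1 -20 0 0 0 -1;0 0 -10 0 0 0 -1;0 0 0 0 0 0 -1"

```text
time: 13.28
eef_pos: [0.6361, 0.0473, 0.0579]
tcp_rot: [1.0, -0.027, 0.0, -0.0]
contact_force: [-1.1, 0.1, -3.1]
opening: 0.365
```

```bash
python3 go.py 637 48 8 -93.2; python3 - <<'E'
from h import *
p=read_camera("wrist"); cv2.imwrite("pics/w5.png",p["pixels"])
E
```

```text
t 13.28 p [636.1  47.3  57.9] jaw -93.1 zax [ 0.001  0.001 -1.   ] q1,q6 [-0.08  1.54] open 0.365 F [-1.1  0.1 -3.1]
shift [  0.9   0.7 -49.9] turn -0.1 tilt fix [-0.  0.  0.]
```

View pics/w5.png

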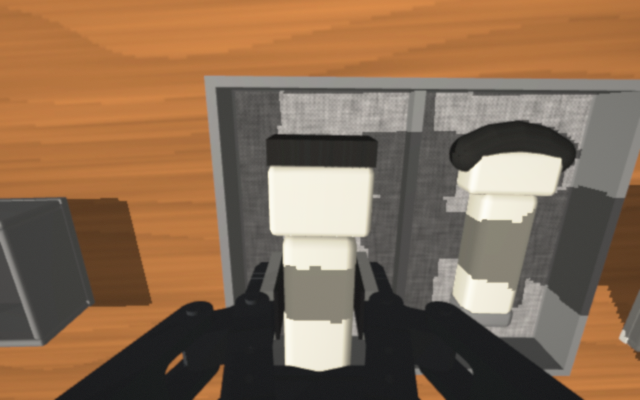

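The flat probe is level and centred over the left bay (320,200), with the curved one undisturbed in the other (510,215).

>>> jog_arm:
  targets: "0 0 -15 0 0 0 -1;0 0 -12 0 0 0 -1;0 0 -9 0 0 0 -1;0 0 -5 0 0 0 -1;0 0 -2 0 0 0 -1;0 0 0 0 0 0 -1"

```text
time: 13.83
eef_pos: [0.6335, 0.0499, 0.013]
tcp_rot: [1.0, -0.026, 0.0, -0.001]
contact_force: [0.2, 0.0, -1.9]
opening: 0.366
```

```bash
python3 go.py 637 48 8 -93.2
```

```text
t 13.83 p [633.5  49.9  13. ] jaw -92.9 zax [ 0.     0.001 -1.   ] q1,q6 [-0.08  1.54] open 0.366 F [ 0.2  0.  -1.9]
shift [ 3.5 -1.9 -5. ] turn -0.3 tilt fix [-0.1  0.   0. ]
```

>>> jog_arm:
  targets: "3 -2 -2 0 0 0 -1;0 0 -2 0 0 0 -1;0 0 -1 0 0 0 -1;0 0 -1 0 0 0 -1;0 0 0 0 0 0 -1"

```text
time: 14.25
eef_pos: [0.6382, 0.0477, 0.0082]
tcp_rot: [1.0, -0.026, 0.001, -0.0]
contact_force: [0.6, -0.4, -2.2]
opening: 0.36
```

>>> jog_arm:
  targets: "0 0 -1 0 0 0 -1;0 0 0 0 0 0 -1;0 0 0 0 0 0 -1"

```text
time: 14.5
eef_pos: [0.6391, 0.0476, 0.0083]
tcp_rot: [1.0, -0.026, 0.002, -0.0]
contact_force: [-0.4, 0.5, -2.6]
opening: 0.365
```

>>> jog_arm:
  targets: "0 0 -2 0 0 0 -1;0 0 -1 0 0 0 -1;0 0 0 0 0 0 -1"

```text
time: 14.75
eef_pos: [0.6397, 0.0476, 0.0081]
tcp_rot: [1.0, -0.026, 0.002, -0.0]
contact_force: [0.0, -0.7, -1.9]
opening: 0.368
```

>>> jog_arm:
  targets: "0 0 -2 0 0 0 -1;0 0 -1 0 0 0 -1;0 0 0 0 0 0 -1"

```text
time: 15.0
eef_pos: [0.6402, 0.0475, 0.0079]
tcp_rot: [1.0, -0.025, 0.002, -0.0]
contact_force: [-0.6, -0.5, -2.4]
opening: 0.365
```

>>> jog_arm:
  targets: "-1 0 -3 0 0 0 -1;-1 0 -3 0 0 0 -1"

```text
time: 15.17
eef_pos: [0.6404, 0.0476, 0.0077]
tcp_rot: [1.0, -0.025, 0.003, -0.0]
contact_force: [-8.2, -0.2, 14.9]
opening: 0.363
```

>>> jog_arm:
  targets: "0 0 -2 0 0 0 -1;0 0 0 0 0 0 -1"

```text
time: 15.33
eef_pos: [0.6409, 0.0476, 0.0082]
tcp_rot: [1.0, -0.025, 0.003, -0.0]
contact_force: [-0.2, 0.2, -1.9]
opening: 0.365
```

Pushing 3 mm further met 15 N of resistance, so the probe is on the floor. I release it.

>>> jog_arm:
  targets: "0 0 0 0 0 0 -0.1;0 0 0 0 0 0 0;0 0 0 0 0 0 0.05;0 0 2 0 0 0 0.05;0 0 10 0 0 0 0.05;0 0 25 0 0 0 0.05;0 0 35 0 0 0 0.05;0 0 40 0 0 0 0.05;0 -5 40 0 0 0 1;-10 -10 40 0 0 0 1"

```text
time: 16.17
eef_pos: [0.6226, 0.0344, 0.1928]
tcp_rot: [1.0, -0.025, -0.008, -0.001]
contact_force: [0.5, -0.1, 1.0]
opening: 0.795
```

```bash
python3 go.py 418 -303 220 -126; python3 - <<'E'
from h import *
p=read_camera("wrist"); cv2.imwrite("pics/w6.png",p["pixels"])
E
```

```text
t 16.17 p [622.6  34.4 192.8] jaw -92.8 zax [-0.017  0.003 -1.   ] q1,q6 [-0.11  1.51] open 0.795 F [ 0.5 -0.1  1. ]
shift [-204.6 -337.4   27.2] turn -33.2 tilt fix [-0.2 -1.  -0. ]
```

View pics/w6.png

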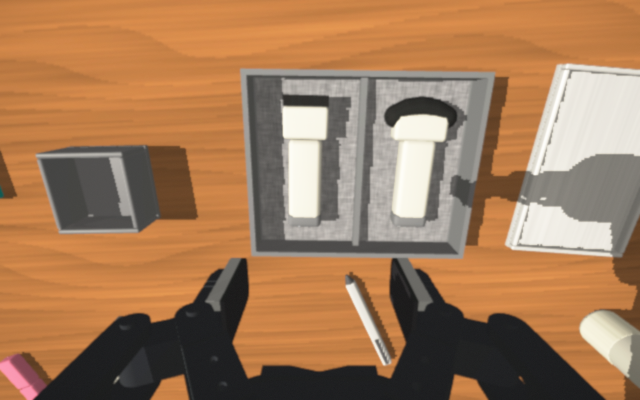

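>>> jog_arm:
  targets: "-20 -32 0 0 1 0 1;-20 -34 0 0 0 0 1;-20 -34 0 0 0 0 1;-20 -34 0 0 0 0 1;-20 -34 0 0 0 0 1;-20 -34 0 0 0 0 1;-20 -34 0 0 0 0 1;-20 -34 0 0 0 0 1;-20 -34 0 0 0 0 1;-14 -18 0 0 0 0 1"

```text
time: 17.05
eef_pos: [0.4283, -0.2984, 0.2213]
tcp_rot: [1.0, -0.02, 0.005, 0.005]
contact_force: [-0.4, 0.1, 0.1]
opening: 0.998
```

>>> jog_arm:
  targets: "0 0 0 0 0 0 1;0 0 0 0 0 0 1"

```text
time: 17.22
eef_pos: [0.4254, -0.3026, 0.2224]
tcp_rot: [1.0, -0.024, 0.006, 0.006]
contact_force: [-0.7, 0.3, -0.4]
opening: 0.997
```

```bash
python3 go.py 418 -303 150 -90; python3 - <<'E'
from h import *
import sys
pics={n:read_camera(n) for n in("scene","side","wrist")}
vs=[]
for n in("scene","side"):
    d=silhouettes("gel_bottle_center",pics[n])
    if d: print(n,d[0]["p"],d[0]["uv"]); vs.append((pics[n],d[0]["mask"].astype(np.float32)))
cv2.imwrite("pics/w7.png",pics["wrist"]["pixels"])
r=fit("gel_bottle_center",vs,(.418,-.303,[0])); print(r.x,r.fun)
E
```

```text
t 17.22 p [ 425.4 -302.6  222.4] jaw -92.7 zax [ 0.011 -0.013 -1.   ] q1,q6 [-0.81  0.81] open 0.997 F [-0.7  0.3 -0.4]
shift [ -7.4  -0.4 -72.4] turn 2.7 tilt fix [0.8 0.6 0. ]
scene 0.6 [284.5, 157.5]
side 0.72 [375.6, 261.8]
[ 0.41680072 -0.30462137  0.02367691] 0.09368371963500977
```

View pics/w7.png

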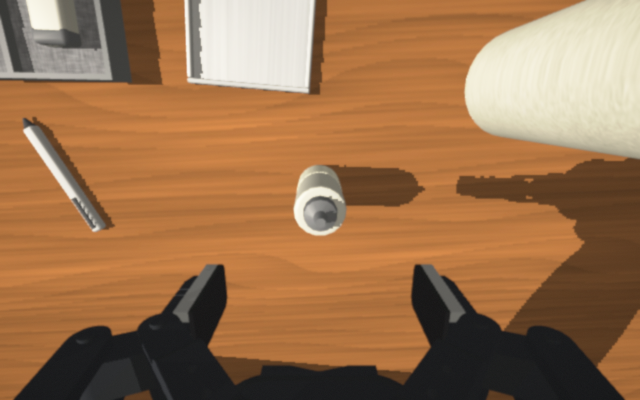

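>>> jog_arm:
  targets: "-8 -1 -20 0.8 0.6 0 1;0 0 -30 0 0 0 1;0 0 0 0 0 0 1"

```text
time: 17.72
eef_pos: [0.4204, -0.2995, 0.1708]
tcp_rot: [1.0, -0.018, 0.001, -0.0]
contact_force: [-0.3, 0.3, -1.7]
opening: 1.002
```

```bash
python3 go.py 417.5 -304 70 -92.7
```

```text
t 17.72 p [ 420.4 -299.5  170.8] jaw -92.1 zax [ 0.001  0.    -1.   ] q1,q6 [-0.82  0.79] open 1.002 F [-0.3  0.3 -1.7]
shift [  -2.9   -4.5 -100.8] turn -0.6 tilt fix [-0.   0.1  0. ]
```

>>> jog_arm:
  targets: "-3 -4 -15 0 0 0 1;0 0 -25 0 0 0 1;0 0 -25 0 0 0 1;0 0 0 0 0 0 1"

```text
time: 18.05
eef_pos: [0.4178, -0.3009, 0.1035]
tcp_rot: [1.0, -0.015, -0.0, -0.001]
contact_force: [-1.2, 0.2, -0.8]
opening: 0.999
```

```bash
python3 go.py 417.5 -304 70 -92.7
```

```text
t 18.05 p [ 417.8 -300.9  103.5] jaw -91.8 zax [-0.     0.003 -1.   ] q1,q6 [-0.82  0.78] open 0.999 F [-1.2  0.2 -0.8]
shift [ -0.3  -3.1 -33.5] turn -0.9 tilt fix [-0.1 -0.  -0. ]
```

>>> jog_arm:
  targets: "0 -3 -15 0 0 0 1;0 0 -12 0 0 0 1;0 0 -5 0 0 0 1;0 0 0 0 0 0 -1;0 0 0 0 0 0 -1;0 0 0 0 0 0 -1;0 0 0 0 0 0 -1;0 0 0 0 0 0 -1;0 0 0 0 0 0 -1;0 0 0 0 0 0 -1"
  force: 45

```text
time: 18.88
eef_pos: [0.4211, -0.3045, 0.0766]
tcp_rot: [1.0, -0.014, 0.002, 0.0]
contact_force: [0.4, 0.2, -1.9]
opening: 0.524
```

```bash
python3 go.py 417.5 -304 70 -92.7
```

```text
t 18.88 p [ 421.1 -304.5   76.6] jaw -91.5 zax [ 0.003 -0.001 -1.   ] q1,q6 [-0.82  0.77] open 0.524 F [ 0.4  0.2 -1.9]
shift [-3.6  0.5 -6.6] turn -1.2 tilt fix [0.1 0.2 0. ]
```

>>> jog_arm:
  targets: "0 0 8 0 0 0 -1;0 0 15 0 0 0 -1;0 0 25 0 0 0 -1;0 0 30 0 0 0 -1;0 0 30 0 0 0 -1;4 10 10 0 0 0 -1;8 20 0 0 0 0 -1;12 28 0 0 0 0 -1;13 33 0 0 0 0 -1;13 33 0 0 0 0 -1"

```text
time: 19.72
eef_pos: [0.4688, -0.1773, 0.2012]
tcp_rot: [1.0, -0.02, 0.001, -0.0]
contact_force: [0.8, -0.6, -1.7]
opening: 0.522
```

```bash
python3 go.py 632 251 160 -90
```

```text
t 19.72 p [ 468.8 -177.3  201.2] jaw -92.3 zax [ 0.003  0.    -1.   ] q1,q6 [-0.57  1.04] open 0.522 F [ 0.8 -0.6 -1.7]
shift [163.2 428.3 -41.2] turn 2.3 tilt fix [-0.   0.2  0. ]
```

>>> jog_arm:
  targets: "14 36 0 0 0 0 -1;14 36 0 0 0 0 -1;14 36 0 0 0 0 -1;14 36 0 0 0 0 -1;14 36 0 0 0 0 -1;14 36 0 0 0 0 -1;14 36 0 0 0 0 -1;14 36 0 0 0 0 -1;14 36 0 0 0 0 -1;12 30 0 0 0 0 -1"

```text
time: 20.55
eef_pos: [0.6034, 0.2043, 0.1951]
tcp_rot: [1.0, -0.02, -0.002, -0.002]
contact_force: [0.7, -0.2, -1.9]
opening: 0.524
```

>>> jog_arm:
  targets: "9 22 0 0 0 0 -1;6 14 0 0 0 0 -1;0 0 0 0 0 0 -1;0 0 0 0 0 0 -1"

```text
time: 20.88
eef_pos: [0.6157, 0.2528, 0.1904]
tcp_rot: [1.0, -0.015, -0.005, -0.003]
contact_force: [-0.8, 0.8, -2.0]
opening: 0.525
```

```bash
python3 go.py 632 251 160 -92; python3 - <<'E'
from h import *
pics={n:read_camera(n) for n in("scene","side","wrist")}
for n in ("scene","side"):
    u=(325,275) if n=="scene" else (300,145)
    c=pics[n]["pixels"][u[1]-95:u[1]+55,u[0]-65:u[0]+65]
    cv2.imwrite(f"pics/b_{n}.png",cv2.resize(c,None,fx=4,fy=4,interpolation=cv2.INTER_CUBIC))
a=[cv2.imread(f"pics/b_{n}.png") for n in("scene","side")]
cv2.imwrite("pics/b.png",cv2.resize(np.hstack(a),(780,450)))
cv2.imwrite("pics/w8.png",pics["wrist"]["pixels"])
for n in("scene","side"): print(n,[(np.round(d["uv"],1),round(d["p"],2)) for d in mark_of("gel_bottle_center",pics[n])[:2]])
E
```

```text
t 20.88 p [615.7 252.8 190.4] jaw -91.7 zax [-0.011  0.005 -1.   ] q1,q6 [0.23 1.83] open 0.525 F [-0.8  0.8 -2. ]
shift [ 16.3  -1.8 -30.4] turn -0.3 tilt fix [-0.3 -0.6 -0. ]
scene [(array([330.9, 233.4]), 0.65), (array([235.8, 193.7]), 0.42)]
side [(array([299.4, 127.6]), 0.61), (array([398. , 224.4]), 0.31)]
```

View pics/b.png

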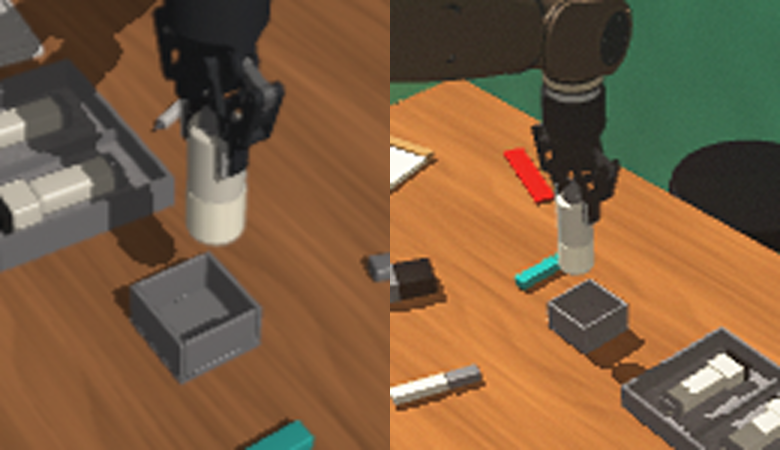

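View pics/w8.png

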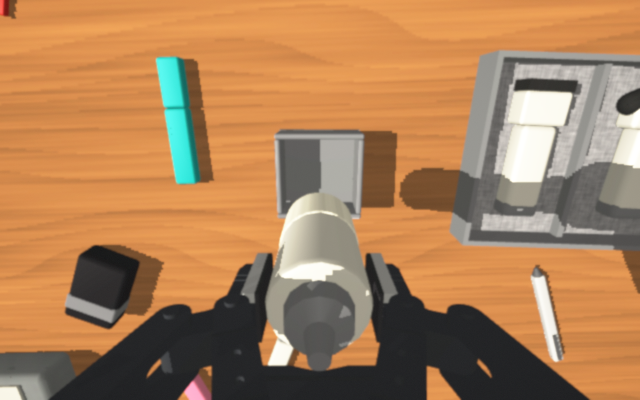

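>>> jog_arm:
  targets: "9 -1 0 -0.3 -0.6 0 -1;8 -1 -10 0 0 0 -1;1 0 -20 0 0 0 -1;0 0 -10 0 0 0 -1;0 0 0 0 0 0 -1"

```text
time: 21.55
eef_pos: [0.6387, 0.2442, 0.1518]
tcp_rot: [1.0, -0.019, 0.004, -0.0]
contact_force: [-0.3, 0.1, -1.9]
opening: 0.523
```

```bash
python3 go.py 632 251 83 -92; python3 - <<'E'
from h import *
pics={n:read_camera(n) for n in("scene","side")}
s=get_state(); p=np.array(s["eef_pos"])
ims=[]
for n in pics:
    im=cv2.resize(pics[n]["pixels"],None,fx=4,fy=4,interpolation=cv2.INTER_CUBIC)
    for q in place(M["gel_bottle_center"],(p[0]-.0036,p[1],0),p[2]-.0766)+place(M["bottle_caddy"],(.6281,.2512,1.5268)):
        h=cv2.convexHull(((proj(q,pics[n])+.5)*4-.5).astype(np.float32)); cv2.polylines(im,[np.round(h).astype(np.int32)],True,(0,255,0),1)
    u=(325,275) if n=="scene" else (300,145)
    ims.append(im[(u[1]-80)*4:(u[1]+45)*4,(u[0]-45)*4:(u[0]+50)*4])
cv2.imwrite("pics/b2.png",np.hstack(ims))
E
```

```text
t 21.55 p [638.7 244.2 151.8] jaw -92.2 zax [ 0.009  0.    -1.   ] q1,q6 [0.22 1.83] open 0.523 F [-0.3  0.1 -1.9]
shift [ -6.7   6.8 -68.8] turn 0.2 tilt fix [-0.   0.5  0. ]
```

View pics/b2.png

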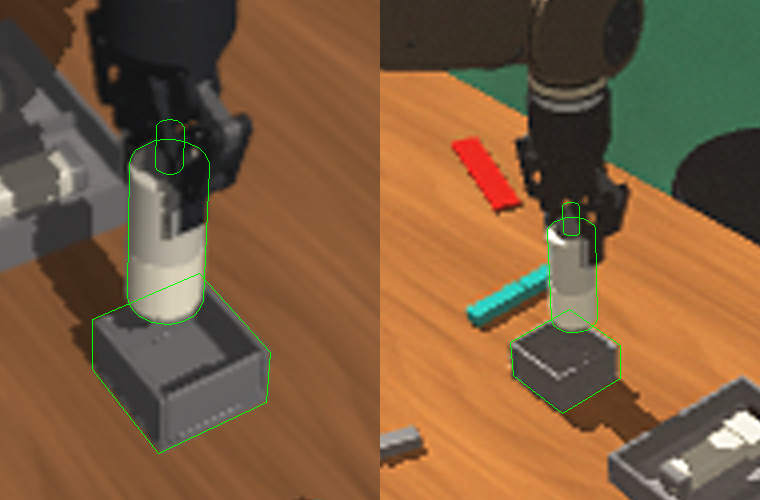

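The predicted bottle and caddy outlines match the picture, with the bottle about 7 mm off centre in x and y. I correct that and lower it.

>>> jog_arm:
  targets: "-6 6 -5 0 0.4 0 -1;0 0 -8 0 0 0 -1;0 0 0 0 0 0 -1"

```text
time: 21.9
eef_pos: [0.6339, 0.2513, 0.1419]
tcp_rot: [1.0, -0.019, 0.003, -0.001]
contact_force: [-0.1, -0.9, -2.6]
opening: 0.525
```

```bash
python3 go.py 632 251 83 -92
```

```text
t 21.9 p [633.9 251.3 141.9] jaw -92.2 zax [ 0.007  0.002 -1.   ] q1,q6 [0.23 1.84] open 0.525 F [-0.1 -0.9 -2.6]
shift [ -1.9  -0.3 -58.9] turn 0.2 tilt fix [-0.1  0.4  0. ]
```

>>> jog_arm:
  targets: "-1 0 -15 0 0.3 0 -1;0 0 -15 0 0 0 -1;0 0 -12 0 0 0 -1;0 0 -6 0 0 0 -1;0 0 0 0 0 0 -1"

```text
time: 22.32
eef_pos: [0.6326, 0.2524, 0.0908]
tcp_rot: [1.0, -0.018, 0.002, -0.001]
contact_force: [0.6, 0.0, -2.4]
opening: 0.524
```

```bash
python3 go.py 632 251 83 -92
```

```text
t 22.32 p [632.6 252.4  90.8] jaw -92.1 zax [ 0.003  0.002 -1.   ] q1,q6 [0.23 1.84] open 0.524 F [ 0.6  0.  -2.4]
shift [-0.6 -1.4 -7.8] turn 0.1 tilt fix [-0.1  0.2  0. ]
```

>>> jog_arm:
  targets: "0 0 -4 0 0 0 -1;0 0 -3 0 0 0 -1;0 0 -2 0 0 0 -1"

```text
time: 22.57
eef_pos: [0.6327, 0.2525, 0.0811]
tcp_rot: [1.0, -0.018, 0.002, -0.001]
contact_force: [0.6, 0.3, -0.9]
opening: 0.527
```

>>> jog_arm:
  targets: "0 0 -2 0 0 0 -1"

```text
time: 22.65
eef_pos: [0.6333, 0.2525, 0.0799]
tcp_rot: [1.0, -0.018, 0.002, -0.001]
contact_force: [-2.2, -1.2, 7.3]
opening: 0.524
```

In contact with the caddy floor (+7 N), so I release.

>>> jog_arm:
  targets: "0 0 0 0 0 0 -1;0 0 0 0 0 0 0.2;0 0 0 0 0 0 0.4;0 0 0 0 0 0 0.8;0 0 0 0 0 0 1;0 0 5 0 0 0 1;0 0 20 0 0 0 1;0 0 30 0 0 0 1;0 0 35 0 0 0 1;0 0 35 0 0 0 1"

```text
time: 23.48
eef_pos: [0.629, 0.2513, 0.2018]
tcp_rot: [1.0, -0.018, -0.005, 0.0]
contact_force: [0.1, -0.0, 0.2]
opening: 1.0
```

```bash
python3 go.py 402 305 120 -112.8; python3 - <<'E'
from h import *
pics={n:read_camera(n) for n in("scene","wrist")}
cv2.imwrite("pics/w9.png",np.hstack([cv2.resize(pics[n]["pixels"],(400,250)) for n in pics]))
E
```

```text
t 23.48 p [629.  251.3 201.8] jaw -92.1 zax [-0.01  -0.001 -1.   ] q1,q6 [0.23 1.84] open 1.0 F [ 0.1 -0.   0.2]
shift [-227.    53.7  -81.8] turn -20.7 tilt fix [ 0.  -0.6  0. ]
```

View pics/w9.png

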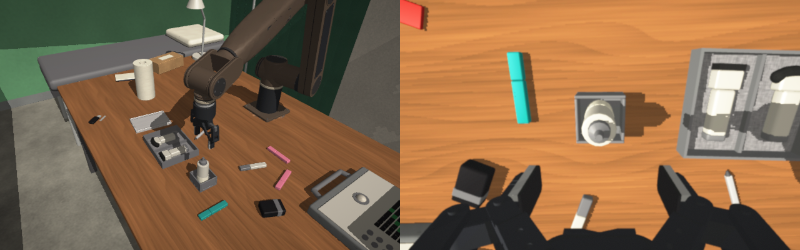

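```bash
python3 - <<'E'
from h import *
p=read_camera("scene")
for uv in [(430,236),(462,259),(462,275),(444,300)]: print(ray(uv,.008,p)[:2])
vs=[]
s=read_camera("side")
for pic,e in((p,(404,267)),(s,(250,179))):
    for d in silhouettes("marker_center",pic):
        if np.hypot(*(np.array(d["uv"])-e))<8: print(d["uv"],d["p"]); vs.append((pic,d["mask"].astype(np.float32))); break
if vs:
    r=fit("marker_center",vs,(.402,.305,[-.4])); print(r.x,r.fun)
E
```

```text
[0.25005171 0.25418735]
[0.24811453 0.37201713]
[0.29656439 0.41290966]
[0.40194608 0.44537795]
[408.2, 266.0] 0.88
[248.5, 178.5] 0.58
[ 0.39952036  0.30397591 -0.35198865] 0.1410333514213562
```

>>> jog_arm:
  targets: "-30 7 0 0 -0.6 -3 1;-36 9 0 0 0 -3 0.2;-36 9 0 0 0 -3 0.2;-36 9 0 0 0 -3 0.2;-30 7 0 0 0 -3 0.2;-25 6 -20 0 0 -3 0.2;-20 4 -20 0 0 -2 0.2;-12 3 -20 0 0 0 0.2;0 0 0 0 0 0 0.2;0 0 0 0 0 0 0.2"

```text
time: 24.62
eef_pos: [0.3832, 0.2999, 0.1157]
tcp_rot: [0.979, -0.202, -0.016, 0.009]
contact_force: [0.2, 0.1, 1.0]
opening: 0.598
```

```bash
python3 go.py 402 305 60 -112.8; python3 - <<'E'
from h import *
p=read_camera("wrist"); cv2.imwrite("pics/w10.png",p["pixels"])
E
```

```text
t 24.62 p [383.2 299.9 115.7] jaw -113.3 zax [-0.034 -0.012 -0.999] q1,q6 [0.45 2.43] open 0.598 F [0.2 0.1 1. ]
shift [ 18.8   5.1 -55.7] turn 0.5 tilt fix [ 0.7 -2.   0. ]
```

View pics/w10.png

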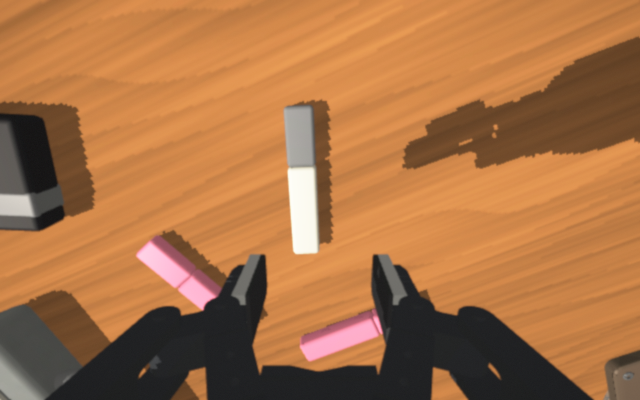

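The wrist view shows the white, grey-capped marker at (300,180) with the pink look-alikes at (180,275) and (345,335), so this is the right one. I descend on it.

>>> jog_arm:
  targets: "8 2 0 0.7 -2 1 0.2;8 2 -15 0 0 1 0.2;2 1 -20 0 0 0 0.2;0 0 0 0 0 0 0.2"

```text
time: 25.0
eef_pos: [0.4081, 0.3051, 0.0836]
tcp_rot: [0.983, -0.185, 0.004, -0.002]
contact_force: [-0.9, -0.7, -0.8]
opening: 0.597
```

```bash
python3 go.py 400.5 304.5 3 -111.2
```

```text
t 25.0 p [408.1 305.1  83.6] jaw -111.3 zax [ 0.008  0.003 -1.   ] q1,q6 [0.44 2.39] open 0.597 F [-0.9 -0.7 -0.8]
shift [ -7.6  -0.6 -80.6] turn 0.1 tilt fix [-0.2  0.5  0. ]
```

>>> jog_arm:
  targets: "-7 0 -22 0 0.4 0 0.2;-2 0 -20 0 0 0 0.2;-1 0 -15 0 0 0 0.2;0 0 0 0 0 0 0.2"

```text
time: 25.33
eef_pos: [0.4064, 0.3062, 0.0313]
tcp_rot: [0.982, -0.187, 0.005, -0.004]
contact_force: [-1.6, -0.5, -0.7]
opening: 0.597
```

```bash
python3 go.py 400.5 304.5 3 -111.2;  python3 - <<'E'
from h import *
p=read_camera("wrist"); cv2.imwrite("pics/w11.png",p["pixels"])
E
```

```text
t 25.33 p [406.4 306.2  31.3] jaw -111.5 zax [ 0.011  0.007 -1.   ] q1,q6 [0.45 2.39] open 0.597 F [-1.6 -0.5 -0.7]
shift [ -5.9  -1.7 -28.3] turn 0.3 tilt fix [-0.4  0.6  0. ]
```

View pics/w11.png

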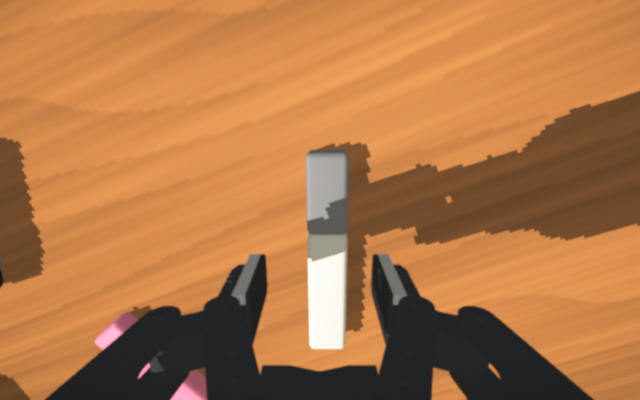

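>>> jog_arm:
  targets: "-6 -2 -14 0 0.6 0 0.2;-2 0 -9 0 0 0 0.2;-1 0 -5 0 0 0 0.2;0 0 -2 0 0 0 0.2;0 0 0 0 0 0 0.2"

```text
time: 25.8
eef_pos: [0.4031, 0.3061, 0.0058]
tcp_rot: [0.982, -0.188, 0.004, -0.007]
contact_force: [-0.2, -1.2, 0.7]
opening: 0.598
```

```bash
python3 go.py 400.5 304.5 3 -111.2
```

```text
t 25.8 p [403.1 306.1   5.8] jaw -111.6 zax [ 0.011  0.012 -1.   ] q1,q6 [0.45 2.39] open 0.598 F [-0.2 -1.2  0.7]
shift [-2.6 -1.6 -2.8] turn 0.4 tilt fix [-0.7  0.6  0. ]
```

>>> jog_arm:
  targets: "-1 -1 -6 -0.6 0.6 0.3 0;0 0 -2 0 0 0 -1;0 0 0 0 0 0 -1;0 0 0 0 0 0 -1;0 0 0 0 0 0 -1;0 0 0 0 0 0 -1;0 0 0 0 0 0 -1;0 0 0 0 0 0 -1"
  force: 25

```text
time: 26.47
eef_pos: [0.4043, 0.3062, 0.0003]
tcp_rot: [0.983, -0.184, 0.001, -0.001]
contact_force: [1.4, 1.1, 0.5]
opening: 0.252
```

```bash
python3 go.py 400.5 304.5 3 -111.2
```

```text
t 26.47 p [4.043e+02 3.062e+02 3.000e-01] jaw -111.2 zax [ 0.002  0.001 -1.   ] q1,q6 [0.45 2.39] open 0.252 F [1.4 1.1 0.5]
shift [-3.8 -1.7  2.7] turn -0.0 tilt fix [-0.   0.1  0. ]
```

>>> jog_arm:
  targets: "0 0 10 0 0 0 -1;0 0 25 0 0 0 -1;0 0 35 0 0 0 -1;8 -18 30 0 0 2 -1;14 -34 10 0 0 2 -1;15 -36 0 0 0 2 -1;15 -36 0 0 0 2 -1;15 -36 0 0 0 2 -1;15 -36 0 0 0 2 -1;15 -36 0 0 0 2 -1"

```text
time: 27.3
eef_pos: [0.4997, 0.0692, 0.1221]
tcp_rot: [0.999, -0.05, 0.004, 0.001]
contact_force: [0.7, -0.1, 0.5]
opening: 0.25
```

>>> jog_arm:
  targets: "15 -36 0 0 0 0 -1;15 -36 0 0 0 0 -1;15 -36 0 0 0 0 -1;15 -36 0 0 0 0 -1;15 -36 0 0 0 0 -1;15 -36 0 0 0 0 -1;8 -22 0 0 0 0 -1;0 0 0 0 0 0 -1;0 0 0 0 0 0 -1"

```text
time: 28.05
eef_pos: [0.6021, -0.1906, 0.1297]
tcp_rot: [0.998, -0.054, 0.009, 0.003]
contact_force: [-0.7, 0.8, 0.5]
opening: 0.252
```

```bash
python3 go.py 626 -224 40 -96.8
```

```text
t 28.05 p [ 602.1 -190.6  129.7] jaw -96.2 zax [ 0.017 -0.006 -1.   ] q1,q6 [-0.47  1.21] open 0.252 F [-0.7  0.8  0.5]
shift [ 23.9 -33.4 -89.7] turn -0.6 tilt fix [0.3 1.  0. ]
```

>>> jog_arm:
  targets: "14 -18 -10 0.3 1 -0.6 -1;9 -13 -25 0 0 0 -1;0 0 -25 0 0 0 -1;0 0 -12 0 0 0 -1;0 0 0 0 0 0 -1"

```text
time: 28.47
eef_pos: [0.6254, -0.2176, 0.0593]
tcp_rot: [0.998, -0.058, 0.001, 0.0]
contact_force: [-0.5, 0.7, 0.2]
opening: 0.249
```

```bash
python3 go.py 626 -224 6 -96.8; python3 - <<'E'
from h import *
p=read_camera("wrist"); cv2.imwrite("pics/w12.png",p["pixels"])
E
```

```text
t 28.47 p [ 625.4 -217.6   59.3] jaw -96.6 zax [ 0.001 -0.001 -1.   ] q1,q6 [-0.49  1.2 ] open 0.249 F [-0.5  0.7  0.2]
shift [  0.6  -6.4 -53.3] turn -0.2 tilt fix [0.  0.1 0. ]
```

View pics/w12.png

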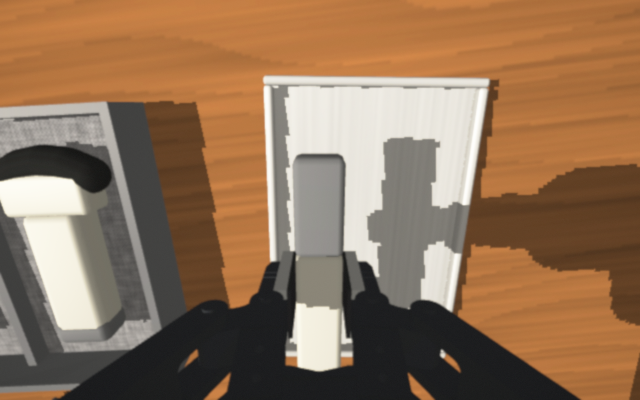

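>>> jog_arm:
  targets: "1 -6 -12 0 0 0 -1;0 0 -14 0 0 0 -1;0 0 -10 0 0 0 -1;0 0 0 0 0 0 -1"

```text
time: 28.85
eef_pos: [0.6284, -0.2221, 0.0259]
tcp_rot: [0.998, -0.056, 0.004, 0.001]
contact_force: [-0.5, -0.3, 0.1]
opening: 0.249
```

```bash
python3 go.py 626 -224 6 -96.8
```

```text
t 28.85 p [ 628.4 -222.1   25.9] jaw -96.4 zax [ 0.007 -0.003 -1.   ] q1,q6 [-0.49  1.19] open 0.249 F [-0.5 -0.3  0.1]
shift [ -2.4  -1.9 -19.9] turn -0.4 tilt fix [0.2 0.4 0. ]
```

>>> jog_arm:
  targets: "-2 -2 -8 0.2 0.4 -0.3 -1;0 0 -7 0 0 0 -1;0 0 -3 0 0 0 -1;0 0 -2 0 0 0 -1"

```text
time: 29.18
eef_pos: [0.6269, -0.2245, 0.0053]
tcp_rot: [0.998, -0.059, 0.0, 0.0]
contact_force: [2.4, -1.7, 3.9]
opening: 0.249
```

```bash
python3 go.py 626 -224 6 -96.8
```

```text
t 29.18 p [ 626.9 -224.5    5.3] jaw -96.7 zax [ 0.001 -0.    -1.   ] q1,q6 [-0.5   1.19] open 0.249 F [ 2.4 -1.7  3.9]
shift [-0.9  0.5  0.7] turn -0.1 tilt fix [0.  0.1 0. ]
```

>>> jog_arm:
  targets: "0 0 0 0 0 0 -0.4;0 0 0 0 0 0 -0.32;0 0 0 0 0 0 -0.28;0 0 3 0 0 0 -0.28;0 0 10 0 0 0 -0.28;0 0 20 0 0 0 -0.28;0 0 30 0 0 0 -0.2;0 0 35 0 0 0 0;-10 10 35 0 0 0 0"

```text
time: 29.93
eef_pos: [0.6116, -0.2128, 0.1356]
tcp_rot: [0.998, -0.059, -0.007, -0.003]
contact_force: [0.5, -0.0, 1.3]
opening: 0.5
```

```bash
python3 go.py 440.5 -14.5 100 -68.2; python3 - <<'E'
from h import *
p=read_camera("wrist"); cv2.imwrite("pics/w13.png",p["pixels"])
P={n:read_camera(n) for n in("scene","side")}
vs=[]
for n,e in(("scene",(324,211)),("side",(314,218))):
    for d in silhouettes("pen_center",P[n]):
        if np.hypot(*(np.array(d["uv"])-e))<8: print(n,d["uv"],d["p"],d["mask"].sum()); vs.append((P[n],d["mask"].astype(np.float32))); break
if vs:
    r=fit("pen_center",vs,(.4405,-.0146,[.3,.45])); print(r.x,r.fun)
E
```

```text
t 29.93 p [ 611.6 -212.8  135.6] jaw -96.8 zax [-0.013  0.007 -1.   ] q1,q6 [-0.49  1.2 ] open 0.5 F [ 0.5 -0.   1.3]
shift [-171.1  198.3  -35.6] turn 28.6 tilt fix [-0.4 -0.8 -0. ]
scene [322.7, 208.3] 0.53 148
[ 0.43816749 -0.01889299  0.38741336] 0.21840614080429077
```

View pics/w13.png

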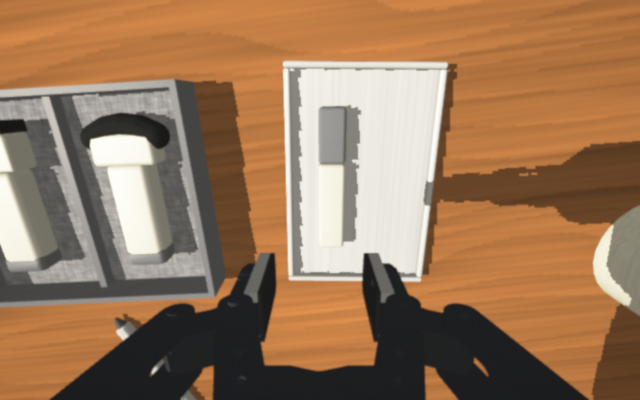

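The marker lies flat in the pale tray (333,175). Next is the pen.

>>> jog_arm:
  targets: "-20 25 0 -0.4 -0.8 4 0;-24 29 0 0 0 4 0;-24 29 0 0 0 4 0;-24 29 0 0 0 4 0;-24 29 0 0 0 4 0;-24 29 0 0 0 4 0;-16 20 -10 0 0 4 0;-6 8 -10 0 0 0 0;0 0 0 0 0 0 0;0 0 0 0 0 0 0"

```text
time: 31.02
eef_pos: [0.4296, -0.0055, 0.0943]
tcp_rot: [0.981, 0.194, -0.015, -0.007]
contact_force: [0.4, -0.9, -0.3]
opening: 0.5
```

```bash
python3 go.py 448 -12 60 -68; python3 - <<'E'
from h import *
p=read_camera("wrist"); cv2.imwrite("pics/w14.png",p["pixels"])
print([(d["uv"],d["p"]) for d in mark_of("pen_center",p)])
for d in mark_of("pen_center",p)[:1]: print(ray(d["uv"],.006,p))
P={n:read_camera(n) for n in("scene","side")}
vs=[]
for n,e in(("scene",(324,211)),("side",(314,218))):
    for d in silhouettes("pen_center",P[n]):
        if np.hypot(*(np.array(d["uv"])-e))<8: print(n,d["uv"],d["p"],d["mask"].sum()); vs.append((P[n],d["mask"].astype(np.float32))); break
if vs:
    r=fit("pen_center",vs,(.4405,-.0146,[.3,.45])); print(r.x,r.fun)
E
```

```text
t 31.02 p [429.6  -5.5  94.3] jaw -67.6 zax [-0.033  0.008 -0.999] q1,q6 [-0.25  0.93] open 0.5 F [ 0.4 -0.9 -0.3]
shift [ 18.4  -6.5 -34.3] turn -0.4 tilt fix [-0.4 -1.9 -0. ]
[([336.3, 200.1], 0.81)]
[ 0.43859653 -0.01337539  0.006     ]
scene [321.8, 212.6] 0.49 154
side [315.7, 217.6] 0.58 95
[ 0.44183422 -0.01559655  0.36809752] 0.3180462718009949
```

View pics/w14.png

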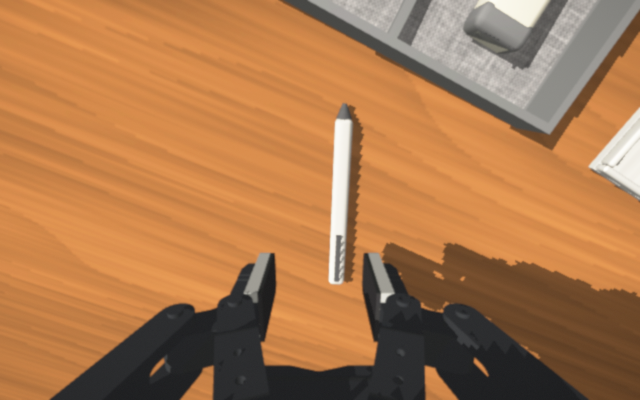

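```bash
python3 - <<'E'
from h import *
p=read_camera("wrist")
a=ray((336,283),.006,p);b=ray((344,103),.006,p); print(a,b,np.degrees(np.arctan2(b[1]-a[1],b[0]-a[0])),np.hypot(*(b-a)[:2]),(a+b)/2)
E
```

```text
[ 0.37402576 -0.04340761  0.006     ] [0.50677539 0.00769863 0.006     ] 21.055811506060447 0.14224736330581833 [ 0.44040057 -0.01785449  0.006     ]
```

>>> jog_arm:
  targets: "9 -4 0 -0.4 -1.9 -1 0;9 -4 -15 0 0 0 0;0 0 -20 0 0 0 0;0 0 0 0 0 0 0"

```text
time: 31.75
eef_pos: [0.4535, -0.0168, 0.0628]
tcp_rot: [0.983, 0.184, 0.006, 0.002]
contact_force: [-1.9, 0.9, -0.6]
opening: 0.499
```

```bash
python3 go.py 448 -13.5 1 -69
```

```text
t 31.75 p [453.5 -16.8  62.8] jaw -68.8 zax [ 0.012 -0.002 -1.   ] q1,q6 [-0.26  0.94] open 0.499 F [-1.9  0.9 -0.6]
shift [ -5.5   3.3 -61.8] turn -0.2 tilt fix [0.1 0.7 0. ]
```

>>> jog_arm:
  targets: "-5 3 -18 0 0.7 0 0;-2 0 -16 0 0 0 0;-1 0 -10 0 0 0 0;0 0 0 0 0 0 0"

```text
time: 32.08
eef_pos: [0.4482, -0.0152, 0.0205]
tcp_rot: [0.983, 0.183, 0.001, 0.002]
contact_force: [-0.8, 0.1, 0.3]
opening: 0.497
```

```bash
python3 go.py 448 -13.5 1 -69
```

```text
t 32.08 p [448.2 -15.2  20.5] jaw -68.9 zax [ 0.004 -0.003 -1.   ] q1,q6 [-0.26  0.95] open 0.497 F [-0.8  0.1  0.3]
shift [ -0.2   1.7 -19.5] turn -0.1 tilt fix [0.2 0.2 0. ]
```

>>> jog_arm:
  targets: "-1 2 -10 0 0.2 0 -0.3;-1 0 -6 0 0 0 -0.3;0 0 -2 0 0 0 -0.3;0 0 0 0 0 0 -0.3"

```text
time: 32.42
eef_pos: [0.4481, -0.0136, 0.0033]
tcp_rot: [0.983, 0.183, 0.001, 0.002]
contact_force: [-0.8, 0.3, -0.0]
opening: 0.351
```

```bash
python3 go.py 448 -13.5 2 -69; python3 - <<'E'
from h import *
p=read_camera("wrist"); cv2.imwrite("pics/w15.png",p["pixels"])
E
```

```text
t 32.42 p [448.1 -13.6   3.3] jaw -68.9 zax [ 0.003 -0.004 -1.   ] q1,q6 [-0.26  0.95] open 0.351 F [-0.8  0.3 -0. ]
shift [-0.1  0.1 -1.3] turn -0.1 tilt fix [0.2 0.2 0. ]
```

View pics/w15.png

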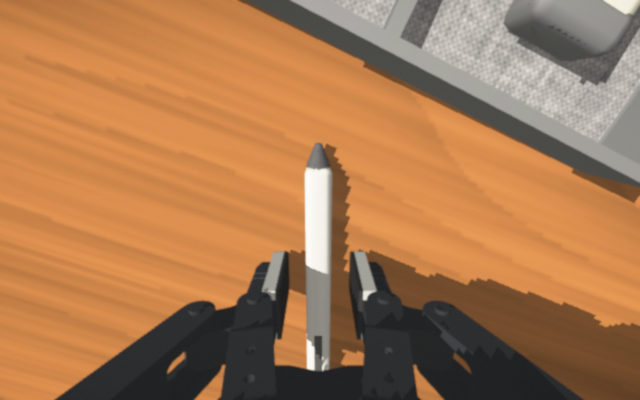

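The pen sits centred and parallel between the pads, so I close.

>>> jog_arm:
  targets: "0 0 -1 0 0 0 -1;0 0 0 0 0 0 -1;0 0 0 0 0 0 -1;0 0 0 0 0 0 -1;0 0 0 0 0 0 -1;0 0 0 0 0 0 -1"
  force: 25

```text
time: 32.97
eef_pos: [0.4499, -0.014, 0.0042]
tcp_rot: [0.983, 0.183, 0.003, 0.003]
contact_force: [0.3, 0.2, 0.5]
opening: 0.13
```

```bash
python3 go.py 448 -13.5 2 -69
```

```text
t 32.97 p [449.9 -14.    4.2] jaw -68.9 zax [ 0.007 -0.005 -1.   ] q1,q6 [-0.26  0.95] open 0.13 F [0.3 0.2 0.5]
shift [-1.9  0.5 -2.2] turn -0.1 tilt fix [0.3 0.4 0. ]
```

>>> jog_arm:
  targets: "0 0 10 0 0 0 -1;0 0 25 0 0 -3 -1;0 0 35 0 0 -4 -1;10 -14 25 0 0 -4 -1;20 -30 0 0 0 -4 -1;22 -33 0 0 0 -4 -1;22 -33 0 0 0 -4 -1;22 -33 0 0 0 -4 -1;22 -33 0 0 0 0 -1;20 -30 0 0 0 0 -1"

```text
time: 33.8
eef_pos: [0.5869, -0.2224, 0.1109]
tcp_rot: [0.998, -0.059, 0.003, 0.001]
contact_force: [0.4, -0.3, -0.6]
opening: 0.131
```

>>> jog_arm:
  targets: "18 -26 0 0 0 0 -1;8 -14 -10 0 0 0 -1;0 0 0 0 0 0 -1;0 0 0 0 0 0 -1"

```text
time: 34.13
eef_pos: [0.6177, -0.2728, 0.105]
tcp_rot: [0.998, -0.062, 0.006, 0.004]
contact_force: [0.1, 0.7, 0.4]
opening: 0.128
```

```bash
python3 go.py 626.7 -274.7 50 -96.8
```

```text
t 34.13 p [ 617.7 -272.8  105. ] jaw -97.1 zax [ 0.012 -0.008 -1.   ] q1,q6 [-0.57  1.13] open 0.128 F [0.1 0.7 0.4]
shift [  9.   -1.9 -55. ] turn 0.3 tilt fix [0.5 0.7 0. ]
```

>>> jog_arm:
  targets: "7 -1 -15 0.5 0.7 0 -1;0 0 -25 0 0 0 -1;0 0 -12 0 0 0 -1;0 0 0 0 0 0 -1"

```text
time: 34.47
eef_pos: [0.6244, -0.271, 0.0559]
tcp_rot: [0.998, -0.061, 0.001, -0.0]
contact_force: [-0.5, 1.4, -1.3]
opening: 0.131
```

```bash
python3 go.py 626.7 -274.7 9 -96.8; python3 - <<'E'
from h import *
p=read_camera("wrist"); cv2.imwrite("pics/w16.png",p["pixels"])
E
```

```text
t 34.47 p [ 624.4 -271.    55.9] jaw -97.0 zax [ 0.002  0.    -1.   ] q1,q6 [-0.56  1.13] open 0.131 F [-0.5  1.4 -1.3]
shift [  2.3  -3.7 -46.9] turn 0.2 tilt fix [-0.   0.1  0. ]
```

View pics/w16.png

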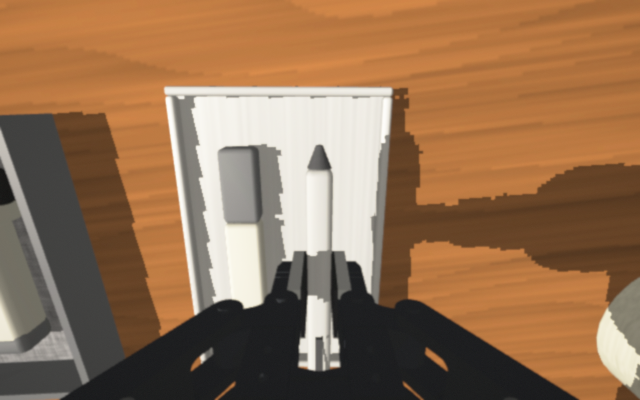

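The pen is over the free side of the tray (318,230), with the marker at (240,220). I lower it.

>>> jog_arm:
  targets: "2 -3 -14 0 0 0 -1;0 0 -12 0 0 0 -1;0 0 -8 0 0 0 -1;0 0 0 0 0 0 -1"

```text
time: 34.85
eef_pos: [0.6278, -0.2732, 0.0239]
tcp_rot: [0.998, -0.06, 0.003, 0.001]
contact_force: [-0.3, -0.4, -0.3]
opening: 0.131
```

```bash
python3 go.py 626.7 -274.7 9 -96.8
```

```text
t 34.85 p [ 627.8 -273.2   23.9] jaw -96.9 zax [ 0.006 -0.003 -1.   ] q1,q6 [-0.56  1.13] open 0.131 F [-0.3 -0.4 -0.3]
shift [ -1.1  -1.5 -14.9] turn 0.1 tilt fix [0.1 0.4 0. ]
```

>>> jog_arm:
  targets: "-1 -1 -7 0.1 0.4 0 -1;0 0 -4 0 0 0 -1;0 0 -2 0 0 0 -1;0 0 -2 0 0 0 -1"

```text
time: 35.18
eef_pos: [0.6271, -0.2747, 0.0081]
tcp_rot: [0.998, -0.061, -0.0, 0.001]
contact_force: [-3.4, 1.9, 23.8]
opening: 0.131
```

>>> jog_arm:
  targets: "0 0 -2 0 0 0 -1"

```text
time: 35.27
eef_pos: [0.6271, -0.2747, 0.008]
tcp_rot: [0.998, -0.06, -0.001, 0.0]
contact_force: [-8.3, 4.8, 18.3]
opening: 0.134
```

On the floor. I release with a small opening and rise.

>>> jog_arm:
  targets: "0 0 0 0 0 0 -1;0 0 0 0 0 0 -0.6;0 0 0 0 0 0 -0.55;0 0 3 0 0 0 -0.55;0 0 10 0 0 0 -0.55;0 0 20 0 0 0 -0.55;0 0 30 0 0 0 -0.4;0 0 35 0 0 0 0;-10 10 35 0 0 0 0;-10 10 30 0 0 0 0"

```text
time: 36.1
eef_pos: [0.6022, -0.2529, 0.1704]
tcp_rot: [0.998, -0.061, -0.008, -0.003]
contact_force: [0.7, -0.6, 0.2]
opening: 0.498
```

```bash
python3 go.py; python3 - <<'E'
from h import *
P={n:read_camera(n) for n in("scene","side","wrist")}
cv2.imwrite("pics/w17.png",P["wrist"]["pixels"])
ims=[]
for n,c in(("scene",(190,110)),("side",(230,90))):
    ims.append(cv2.resize(P[n]["pixels"][c[1]:c[1]+200,c[0]:c[0]+190 if n=="side" else c[0]+190],None,fx=2.1,fy=2.1,interpolation=cv2.INTER_CUBIC))
cv2.imwrite("pics/fin.png",np.hstack(ims))
for n,e in(("scene",(436,331)),("side",(240,145))):
  print([np.round(d["uv"]) for d in silhouettes("battery_pack",P[n])[:1]],[np.round(d["uv"]) for d in silhouettes("paper_roll",P[n])[:1]])
E
```

```text
t 36.1 p [ 602.2 -252.9  170.4] jaw -97.0 zax [-0.015  0.008 -1.   ] q1,q6 [-0.55  1.14] open 0.498 F [ 0.7 -0.6  0.2]
[array([435., 334.])] [array([225., 139.])]
[array([241., 145.])] [array([462., 269.])]
```

View pics/w17.png

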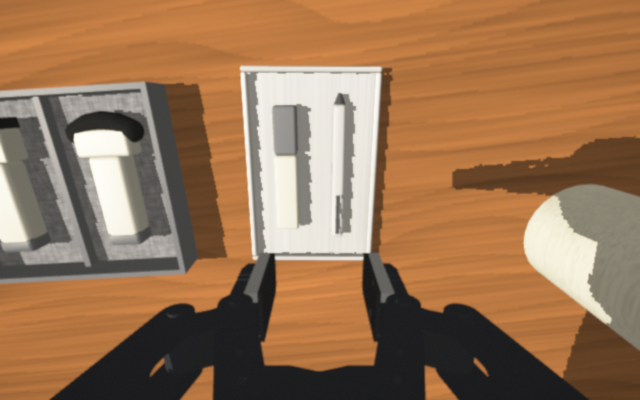

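View pics/fin.png

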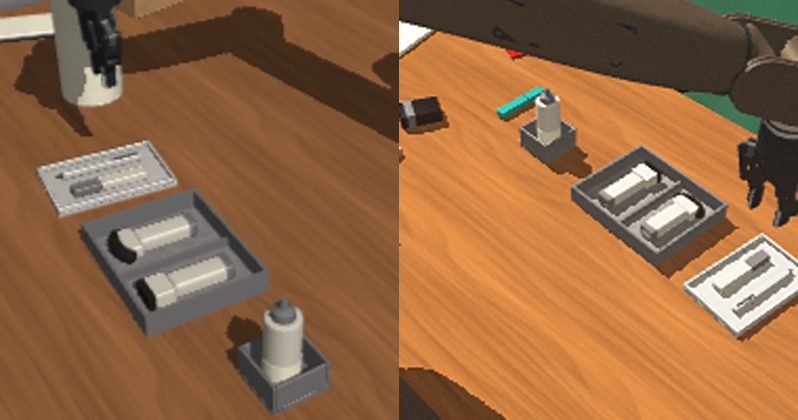

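Everything is placed and the arm is clear, so I hold still briefly and hand in.

>>> jog_arm:
  targets: "0 0 20 0 0 0 0;0 0 0 0 0 0 0;0 0 0 0 0 0 0;0 0 0 0 0 0 0"

```text
time: 36.78
eef_pos: [0.5987, -0.2516, 0.1771]
tcp_rot: [0.998, -0.062, -0.016, -0.008]
contact_force: [0.5, -1.3, 0.2]
opening: 0.5
```

```bash
python3 -c "
from plant import *
print(get_state()['time'],sign_off())"
```

```text
the job is handed in; nothing more can be done
36.7833 None
```

The desk is tidied and the job is handed in at 36.8 s of the 128 s allowed. I placed the things in the order asked:
- **Probes:** the curved and the flat probe lie flat in the large tray, one on each side of the rib. Both were lowered onto the floor before release.
- **Gel bottle:** it stands upright in the caddy.
- **Marker and pen:** the white, grey-capped marker and the pen lie flat, side by side, in the pale tray. The pink, turquoise and red bars were never gripped.

**Last checks:** the final scene, side and wrist pictures showed all five in place and the gripper clear of everything. The battery pack's position matched the start. The paper roll's side-view position also matched. Its scene-view mark was shifted by about 8 and 13 pixels, because the arm partly hid it there; the arm never went near it.

**Contact forces:** the largest I read was about 24 N at the wrist, when the held pen touched its tray floor. The flat probe also saw one push of about 15 N while still held, because at first I misread it as not yet on the floor.

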